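# Stow two spray cans in a leaning rack of unknown depth

## Task

Put the two pressurised spray cans away in the leaning grey rack, one in each bay (either way round), nozzle end up. You cannot tell how deep the floor of a bay lies, so lower each can along the bay until you feel it stand on the bottom, and only then let go: do not let it drop inside or press it down hard. Leave the other things on the desk where they are.

Things in the scene. Friction and masses are not known exactly. Their poses are not given: they have to be found in the camera images.
- can_1_center (a point): one of two identical red spray cans, body 44 mm across and 100 mm high with a 24 mm nozzle cap on top, 128 mm high in all, 0.17 to 0.35 kg, at first upright on the desk. This point is at half height (64 mm above the foot) on its axis; z runs from foot to nozzle. Best gripped on the body about 85 mm above the foot.
- can_2_center (a point): one of two identical red spray cans, body 44 mm across and 100 mm high with a 24 mm nozzle cap on top, 128 mm high in all, 0.17 to 0.35 kg, at first upright on the desk. This point is at half height (64 mm above the foot) on its axis; z runs from foot to nozzle. Best gripped on the body about 85 mm above the foot.
- rack: fixed grey steel rack, 236 mm long, two equal leaning bays side by side, 114 mm between centres; origin under its base, front is -x. In each bay a flat dark rubber-cushioned platform, square to the bay's axis, lies 45 to 90 mm below the rim along the axis, differing by bay and start, not reported. It gives 1.5 N per mm for at most 8 mm, then is hard, and springs back.
- bay_left: left (+y) bay of the grey rack, opaque. Origin: centre of its open mouth, level with the rim, 130 mm above the desk. z points out of the mouth along the bay's axis, which leans 30 degrees from vertical to the rack's front (robot's side); y along the mouth to the left; x to the back and up. Inside 54 mm in x by 110 mm in y, straight 4 mm walls. It ends at a platform at unknown depth (see rack).
- bay_right: right (-y) bay of the grey rack, opaque. Origin: centre of its open mouth, level with the rim, 130 mm above the desk. z points out of the mouth along the bay's axis, which leans 30 degrees from vertical to the rack's front (robot's side); y along the mouth to the left; x to the back and up. Inside 54 mm in x by 110 mm in y, straight 4 mm walls. It ends at a platform at unknown depth (see rack).
- stapler: black stapler, 40 x 148 x 50 mm, a bystander; origin under its middle
- mug: orange mug, 81 x 113 x 101 mm, a bystander; origin at its foot
- tape_roll: roll of beige tape lying flat, 106 mm across, 25 mm high, a bystander; origin under its middle
Things that resemble listed ones, but are neither listed nor needed, are in the scene too. What is shaped like the part that bears can_1_center but green or turquoise is not meant.

How it is judged (in metres and radians):
On the way:
1. a first can stands in a bay, let go (((x of can_1_center in the frame of bay_left between -0.03 and 0.03 m and y of can_1_center in the frame of bay_left between -0.055 and 0.055 m and z of can_1_center in the frame of bay_left between -0.045 and 0.025 m and angle between the z axis of can_1_center and the z axis of bay_left, either way round below 0.2 rad and angle between can_1_center's own z axis and vertical below 0.9 rad and contact force between can_1 and bay_left above 0.5 N and contact force between the fingers and can_1 below 0.05 N and linear speed of can_1 below 0.02 m/s) or (x of can_1_center in the frame of bay_right between -0.03 and 0.03 m and y of can_1_center in the frame of bay_right between -0.055 and 0.055 m and z of can_1_center in the frame of bay_right between -0.045 and 0.025 m and angle between the z axis of can_1_center and the z axis of bay_right, either way round below 0.2 rad and angle between can_1_center's own z axis and vertical below 0.9 rad and contact force between can_1 and bay_right above 0.5 N and contact force between the fingers and can_1 below 0.05 N and linear speed of can_1 below 0.02 m/s) or (x of can_2_center in the frame of bay_left between -0.03 and 0.03 m and y of can_2_center in the frame of bay_left between -0.055 and 0.055 m and z of can_2_center in the frame of bay_left between -0.045 and 0.025 m and angle between the z axis of can_2_center and the z axis of bay_left, either way round below 0.2 rad and angle between can_2_center's own z axis and vertical below 0.9 rad and contact force between can_2 and bay_left above 0.5 N and contact force between the fingers and can_2 below 0.05 N and linear speed of can_2 below 0.02 m/s) or (x of can_2_center in the frame of bay_right between -0.03 and 0.03 m and y of can_2_center in the frame of bay_right between -0.055 and 0.055 m and z of can_2_center in the frame of bay_right between -0.045 and 0.025 m and angle between the z axis of can_2_center and the z axis of bay_right, either way round below 0.2 rad and angle between can_2_center's own z axis and vertical below 0.9 rad and contact force between can_2 and bay_right above 0.5 N and contact force between the fingers and can_2 below 0.05 N and linear speed of can_2 below 0.02 m/s))), for 0.2 s.
At the end, for the whole second after the job is handed in: Each bay holds one can, nozzle end up the bay: its axis within 0.2 rad of the bay's (and within 0.9 rad of vertical, nozzle up), its centre within the bay's mouth outline and between 25 mm above and 45 mm below the rim, bearing on the bay, at rest (under 0.02 m/s) and let go (((x of can_1_center in the frame of bay_left between -0.03 and 0.03 m and y of can_1_center in the frame of bay_left between -0.055 and 0.055 m and z of can_1_center in the frame of bay_left between -0.045 and 0.025 m and angle between the z axis of can_1_center and the z axis of bay_left, either way round below 0.2 rad and angle between each of can_1_center, can_2_center's own z axis and vertical below 0.9 rad and contact force between can_1 and bay_left above 0.5 N and contact force between the fingers and can_1 below 0.05 N and linear speed of each of can_1, can_2 below 0.02 m/s and x of can_2_center in the frame of bay_right between -0.03 and 0.03 m and y of can_2_center in the frame of bay_right between -0.055 and 0.055 m and z of can_2_center in the frame of bay_right between -0.045 and 0.025 m and angle between the z axis of can_2_center and the z axis of bay_right, either way round below 0.2 rad and contact force between can_2 and bay_right above 0.5 N and contact force between the fingers and can_2 below 0.05 N) or (x of can_1_center in the frame of bay_right between -0.03 and 0.03 m and y of can_1_center in the frame of bay_right between -0.055 and 0.055 m and z of can_1_center in the frame of bay_right between -0.045 and 0.025 m and angle between the z axis of can_1_center and the z axis of bay_right, either way round below 0.2 rad and angle between each of can_1_center, can_2_center's own z axis and vertical below 0.9 rad and contact force between can_1 and bay_right above 0.5 N and contact force between the fingers and can_1 below 0.05 N and linear speed of each of can_1, can_2 below 0.02 m/s and x of can_2_center in the frame of bay_left between -0.03 and 0.03 m and y of can_2_center in the frame of bay_left between -0.055 and 0.055 m and z of can_2_center in the frame of bay_left between -0.045 and 0.025 m and angle between the z axis of can_2_center and the z axis of bay_left, either way round below 0.2 rad and contact force between can_2 and bay_left above 0.5 N and contact force between the fingers and can_2 below 0.05 N))); the robot touches nothing.
It fails at once if a can falls inside a bay (faster than 0.35 m/s there while not held: a drop of some 7 mm or more) (((z of can_1_center in the frame of bay_left between -0.08 and 0.064 m and y of can_1_center in the frame of bay_left between -0.055 and 0.055 m and x of can_1_center in the frame of bay_left between -0.03 and 0.03 m and contact force between the fingers and can_1 below 0.05 N and linear speed of can_1 above 0.35 m/s) or (z of can_1_center in the frame of bay_right between -0.08 and 0.064 m and y of can_1_center in the frame of bay_right between -0.055 and 0.055 m and x of can_1_center in the frame of bay_right between -0.03 and 0.03 m and contact force between the fingers and can_1 below 0.05 N and linear speed of can_1 above 0.35 m/s)) or ((z of can_2_center in the frame of bay_left between -0.08 and 0.064 m and y of can_2_center in the frame of bay_left between -0.055 and 0.055 m and x of can_2_center in the frame of bay_left between -0.03 and 0.03 m and contact force between the fingers and can_2 below 0.05 N and linear speed of can_2 above 0.35 m/s) or (z of can_2_center in the frame of bay_right between -0.08 and 0.064 m and y of can_2_center in the frame of bay_right between -0.055 and 0.055 m and x of can_2_center in the frame of bay_right between -0.03 and 0.03 m and contact force between the fingers and can_2 below 0.05 N and linear speed of can_2 above 0.35 m/s))).
It fails at once if a can is pressed against a bay with more than 25 N ((contact force between can_1 and bay_left above 25 N or contact force between can_1 and bay_right above 25 N) or (contact force between can_2 and bay_left above 25 N or contact force between can_2 and bay_right above 25 N)).
It fails at once if the stapler, mug or tape roll is moved by more than 30 mm (distance of any of stapler, mug, tape_roll from where it was at the start of the episode above 0.03 m).
It also fails if it takes over 72 s, if anything falls off the work surface, if the arm or the gripper's body presses on something with over 40 N, if the wrist force passes 120 N, or if a joint passes its speed limit or range.

## Robot

A 6-joint arm with a two-finger parallel gripper is mounted at the origin on the work surface; the furniture and walls round the work are solid. World frame = base frame: x ahead of the robot, y to its left, z up, the work surface at z = 0. Lengths are in mm, angles in rad, forces in N, time in s.
With the tool pointing down it reaches from about 350 to 775 mm from the base axis. Payload 7.3 kg.
Tool frame: the origin (TCP) lies at the very end of the fingers, on their centre line; the grasp point (between the pads) lies 19 mm behind it; z points along the fingers, y is the line along which they close (so a half turn about z gives the same grasp; the last joint's range is limited). The gripper opens to 92 mm and grips with 3 to 60 N. Pads are 19 mm wide; open, the fingers measure 130 mm over their backs; the gripper's body (75 mm by 190 mm) begins 47 mm behind the grasp point.
Start: joints at [0.963, 0.342, 1.524, -0, 1.275, -0.146], TCP at [233.908, 470.034, 226.741] pointing down, gripper open.
Joint ranges: [-2.53, 2.53], [-0.77, 2.02], [0.04, 2.7], [-1, 4.14], [0.28, 2.66], [-3.11, 3.11]. Speed limits (rad/s): [2.57, 2.57, 3.14, 3.14, 3.14, 3.14].

## Interface

Orientations are given as [roll, pitch, yaw] about the fixed x, y, z axes, in that order (R = Rz(yaw) Ry(pitch) Rx(roll)).
In Python, from plant import bot gives the robot as it stands.
- The arm moves only by the tool jog_arm, never from a script. Its argument "targets" is a list of rows, each an object with "xyz": the shift along the tool's x, y, z as a fraction of full scale, a list of three; "spin": the turn about the tool's z as a fraction of full scale. In form: [{"xyz": [x, y, z], "spin": spin}, ...]. A call has exactly 10 rows; each row shifts and turns the commanded pose from where the row before left it, along the tool's axes as they then stand; what a row does not reach is not made up. Full scale, the value 1, is 80 mm for a shift and 0.1 rad for a turn. A row lasts 1/8 s, in which the tool goes at most 62.5 mm and 10.7 degrees, less where a joint would pass 70% of its speed; a pose out of reach is approached as far as the arm can. A call with a number of a shift or a turn outside -1 to 1 is refused whole. A call with a gripper value outside its range is refused whole. "gripper" is the opening in per cent of the stroke, from 0 (shut) to 100 (fully open), set as the call begins (left out, the last holds). The fingers move at their own pace and stop on an object; the grip force is fixed at half the most. Time passes only in rows, so rows that do not move let the fingers close, or fill a call up. It gives the time, the measured TCP pose, the force, the opening and the grip force at its end, in the units of the state.
- bot.get_obs(): the state, without advancing time (a new reading comes with each control period).
- bot.capture(name): name is "scene" or "top" or "wrist"; returns the picture (400x640x3 uint8, blue, green, red); there is no depth.
- bot.get_calibration(name): a dict with "vfov" (degrees; the focal length in pixels is half the picture's height over the tangent of half this angle, whatever the lens; pixels are square), "cx", "cy" (the principal point, pixels), "k1" (the pictures are not rectified: a ray, as slopes to the right and down, at radius r is drawn at 1 + k1 r^2 times it, then the intrinsics apply), "eye" and "rotation" of the camera in the world. Camera axes: x right, y down, z forward; pixel columns grow to the right and rows downward; lengths in mm; the calibration is good to about 2 mm. A picture is of the moment at which its call begins: read the wrist's pose just before it. get_calibration takes no time and is no camera call; for the wrist camera it gives the pose at the moment of the call.
- bot.close_job(): hands the job in; it is judged then, once.
The state is a dict: "time": time; "joint_positions": joint angles; "dq": joint speeds; "tau": joint torques, N m; "tool_pos": TCP position; "tcp_rot": TCP orientation; "contact_force": force on the tool from outside, world axes, zero at the start; "moment": the same for the moment, N m; "grip_width": finger opening in mm; "finger_force": force on a finger pad.
Only numpy, scipy, OpenCV 4.12 (cv2) and the standard library are available. Lean on these libraries where they do the work, as an engineer would, in place of code of your own. Each camera call takes 0.05 s, during which the arm holds its last target. There are 200 camera calls.

## Working session

There is one attempt and no reset: what is moved stays moved. The work goes in short steps, Python scripts to look and compute and a tool call to move; the robot and the scene stay as the last step left them, time stands still between calls to the robot, and variables do not carry over. Pictures are saved under pics/ and viewed, at most 10 in all, crops included, and the job is handed in when it is done.

Besides the shell and the picture viewer there is one more tool, called after "Call:" as name(argument=value, ...), one argument or row to a line, values as JSON. jog_arm: Moves the arm, as the interface text tells. Shift numbers are shares of 80 mm and turn numbers shares of 0.1 rad, none past 1 either way. Its arguments: {"type":"object","properties":{"targets":{"type":"array","items":{"type":"object","properties":{"xyz":{"type":"array","items":{"type":"number"}},"spin":{"type":"number"}}}},"gripper":{"type":"number"}},"required":["targets"]}

```bash
ls; mkdir -p pics
python3 - <<'E'
from plant import bot
import cv2
print(bot.get_obs())
for n in("scene","top"):
    cv2.imwrite(f"pics/{n}0.png",bot.capture(n)); print(n,bot.get_calibration(n))
E
```

```text
pics
{'time': 0.0, 'joint_positions': array([ 9.62998493e-01,  3.42718076e-01,  1.52502852e+00,  1.31599917e-07,
        1.27543329e+00, -1.46046618e-01]), 'dq': array([-1.03888494e-03,  1.97227982e-03,  8.54574068e-04, -1.37401565e-03,
        4.64673470e-06, -5.10980204e-04]), 'tau': array([-9.16392273e-04, -4.31242132e+01, -2.44215381e+01,  7.18252128e-02,
        5.59131510e-02, -1.86590946e-04]), 'tool_pos': array([233.6535101 , 469.66601398, 226.04338166]), 'tcp_rot': array([-3.14002234e+00, -2.31111040e-04,  2.67984122e+00]), 'contact_force': array([ 0.19070782,  0.3243037 , -0.67709814]), 'moment': array([-0.02119764, -0.02672086,  0.01562775]), 'finger_force': 0.0, 'grip_width': 91.94786525578253}
scene {'vfov': 46.7595796481067, 'cx': 318.75382463572737, 'cy': 205.91172275151064, 'k1': -0.08389535976466038, 'eye': array([ 124.28956479, -620.86791618,  960.76674369]), 'rotation': array([-2.4187986 ,  0.02048583, -0.55796524])}
top {'vfov': 53.116840729189356, 'cx': 323.79392426939637, 'cy': 203.42616619613935, 'k1': -0.08685411104582001, 'eye': array([407.20600428,  31.7804677 , 961.9697284 ]), 'rotation': array([-3.00603609, -0.01783609, -1.59599972])}
```

View pics/scene0.png

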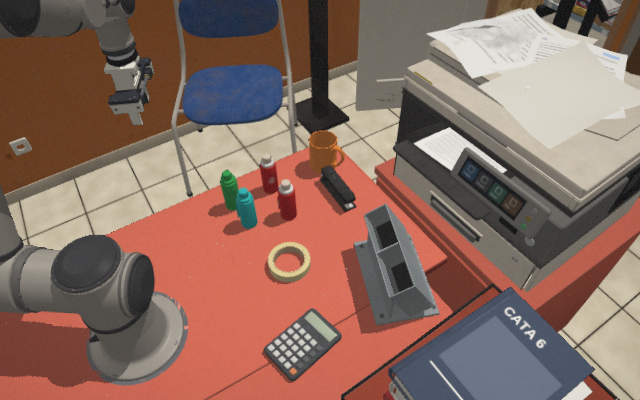

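View pics/top0.png

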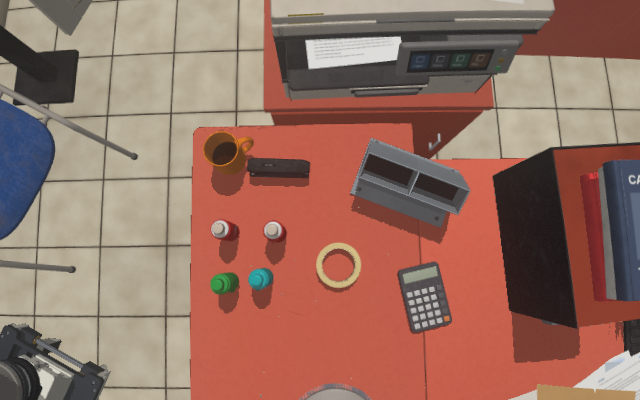

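The scene view shows the red cans with caps near (268,160) and (287,185). The top view shows them near (221,230) and (273,231). The lookalikes, green at (222,284) and turquoise at (260,279), are not meant. The rack is near (412,185) in the top view. I'll check the choice with close crops.

Run:
```python
import cv2,numpy as np
t=cv2.imread("pics/top0.png");s=cv2.imread("pics/scene0.png")
R=lambda im,x,y,w,h,f:cv2.resize(im[y:y+h,x:x+w],None,fx=f,fy=f,interpolation=cv2.INTER_CUBIC)
a=R(t,340,125,140,110,5.5)[:600];cv2.imwrite("pics/c_top_rack.png",a)
a=R(s,345,195,105,135,4.4);b=R(t,200,210,95,85,4);h=max(a.shape[0],b.shape[0])
p=lambda i:cv2.copyMakeBorder(i,0,h-i.shape[0],0,0,0)
b=R(t,200,210,85,85,3.8)
c=np.hstack([p(a),p(b)]);print(c.shape,a.shape,b.shape);cv2.imwrite("pics/c_mix.png",c)
```

```text
(594, 785, 3) (594, 462, 3) (323, 323, 3)
```

View pics/c_top_rack.png

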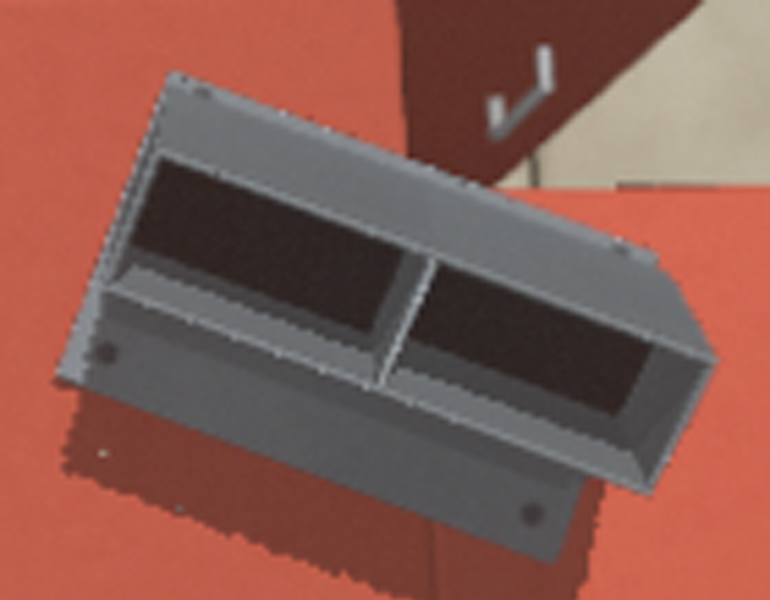

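View pics/c_mix.png

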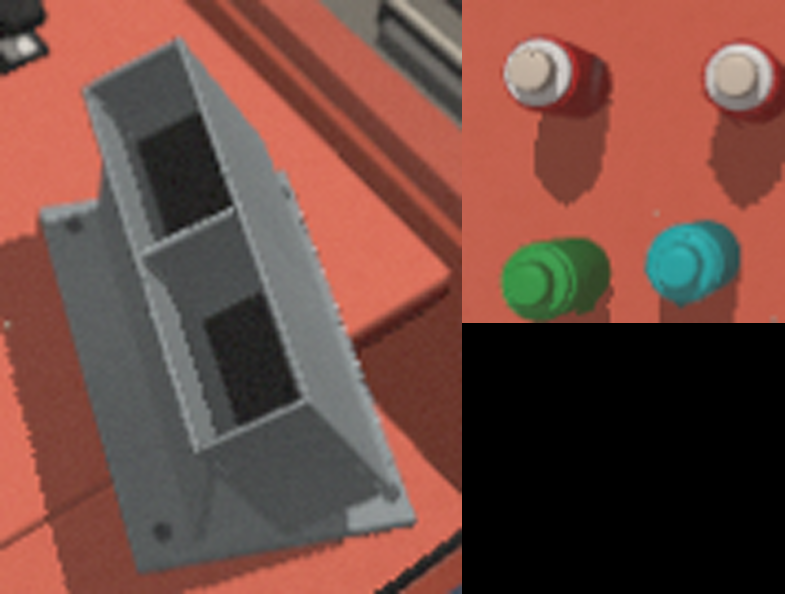

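The crop shows white-capped red cans at top (218,229) and (272,230), with green and turquoise ones below that are not wanted. The rack rim corners are clear in both views.

```bash
cat > h.py <<'E'
import numpy as np,cv2
from scipy.spatial.transform import Rotation as R
from scipy.optimize import least_squares
def cam(c):
    f=200/np.tan(np.radians(c["vfov"]/2)); M=R.from_euler("xyz",c["rotation"]).as_matrix()
    K=np.array([[f,0,c["cx"]],[0,f,c["cy"]],[0,0,1]]); return K,np.array([c["k1"],0,0,0.]),M,np.array(c["eye"])
def proj(c,P):
    K,d,M,e=cam(c); q=(np.atleast_2d(P)-e)@M; s=q[:,:2]/q[:,2:]; r2=(s**2).sum(1,keepdims=True)
    return s*(1+d[0]*r2)*K[0,0]+K[:2,2]
def onz(c,uv,z):
    K,d,M,e=cam(c); s=cv2.undistortPoints(np.array([[uv]],float),K,d)[0,0]; r=M@np.array([*s,1]); return e+r*(z-e[2])/r[2]
E
python3 - <<'E'
from plant import bot; from h import *
T=bot.get_calibration("top");S=bot.get_calibration("scene")
tp=lambda x,y:(x/5.5+340-.4,y/5.5+125-.4)
sp=lambda x,y:(x/4.4+345-.4,y/4.4+195-.4)
m=[(31,117),(-31,117),(31,-117),(-31,-117),(31,0),(-31,0)]
mt=np.array([tp(*p) for p in[(163,152),(105,291),(717,360),(646,493),(435,260),(379,388)]])
ms=np.array([sp(*p) for p in[(180,39),(84,91),(307,401),(199,451),(235,208),(145,254)]])
c=np.cos(np.pi/6)
def rim(p): 
    L=np.array([[u*c,v,130+u*.5] for u,v in m]); return L@R.from_euler("z",p[2]).as_matrix().T+[p[0],p[1],0]
for use in("t","s","ts"):
    f=lambda p:np.concatenate([(proj(C,rim(p))-M).ravel() for k,C,M in(("t",T,mt),("s",S,ms)) if k in use])
    s=least_squares(f,[600,-100,-.35]);print(use,s.x,np.abs(s.fun).max(),np.round(s.fun,1))
for uv in((217.9,228.9),(272.4,229.7)):
    P=onz(T,uv,128);print(P,proj(S,P),proj(T,P-[0,0,128]),np.hypot(*P[:2]))
for n,uv in(("green",(214.6+6,283)),("turq",(258.5,279)),("mug",(222,152)),("stap",(278,167)),("tape",(339,265))):print(n,onz(T,uv,60))
E
```

```text
t [ 5.58469389e+02 -1.78757155e+02 -3.84264806e-01] 1.7864561209048588 [-1.8 -1.1 -1.3 -0.1  1.3  0.   1.5  1.1  0.9 -1.3 -0.4  1.2]
s [ 5.60958558e+02 -1.76596313e+02 -3.89266751e-01] 2.4165237850357926 [ 0.4 -1.2 -0.6 -1.3  1.5  0.5 -0.9  1.2  1.9 -0.7 -2.4  0.8]
ts [ 5.59418516e+02 -1.77942223e+02 -3.86476392e-01] 2.604858646106834 [-2.1 -1.6 -1.7 -0.6  0.9 -0.3  1.   0.8  0.5 -1.7 -0.8  0.8  0.1 -0.6
 -0.9 -0.7  1.5  1.3 -0.9  2.   1.7  0.  -2.6  1.5]
[471.89667769 236.6371813  128.        ] [[265.43335275 156.85296203]] [[230.85500478 232.74576487]] 527.9049440868922
[467.74942373 122.54193554 128.        ] [[284.91458864 183.17460471]] [[278.2346278 233.4337514]] 483.5349515505685
green [356.34382499 246.75573024  60.        ]
turq [363.54312112 162.05976316  60.        ]
mug [655.6758748  245.92118669  60.        ]
stap [616.86925746 115.94456877  60.        ]
tape [390.18056459 -17.88688631  60.        ]
```

Fit: the rack mouth midpoint is at about (559,-178) with yaw -0.387. The cans are at about (472,237) and (468,122.5), 114 mm apart and within reach, and both re-project into the scene view to within about 2 px. The tool can't tilt, so I'll do this:

1. Grip a can with the closing line along the rack's y.
2. Pivot the can in the pads by nudging its foot against the rack's front rim.
3. Spin by half a turn and insert it along the bay.

```bash
cat >> h.py <<'E'
RK=np.array([559.4,-177.9,130.]);YW=-0.387
X=np.array([np.cos(YW),np.sin(YW),0]);Y=np.array([-np.sin(YW),np.cos(YW),0]);Z=np.array([0,0,1.])
def go(o,tgt,yaw=None):
    "total tool-frame shift in full-scale units, after a spin to yaw"
    y0=o["tcp_rot"][2]; yaw=y0 if yaw is None else yaw
    sp=-((yaw-y0+np.pi)%(2*np.pi)-np.pi)/.1
    M=R.from_euler("xyz",[np.pi,0,yaw]).as_matrix()
    d=M.T@(np.array(tgt)-o["tool_pos"])/80
    print("spin",round(sp,2),"shift",np.round(d,3),"mm",np.round(d*80,1))
E
python3 -c "
from plant import bot; from h import *
go(bot.get_obs(),[467.7,122.5,226],2.755)"
```

```text
spin -0.75 shift [-4.346e+00 -2.917e+00  1.000e-03] mm [-3.477e+02 -2.334e+02  1.000e-01]
```

Call:
jog_arm(
  targets=[
    {"xyz":[0,0,0],"spin":-0.75},
    {"xyz":[-0.483,-0.324,0],"spin":0},
    {"xyz":[-0.483,-0.324,0],"spin":0},
    {"xyz":[-0.483,-0.324,0],"spin":0},
    {"xyz":[-0.483,-0.324,0],"spin":0},
    {"xyz":[-0.483,-0.324,0],"spin":0},
    {"xyz":[-0.483,-0.324,0],"spin":0},
    {"xyz":[-0.483,-0.324,0],"spin":0},
    {"xyz":[-0.483,-0.324,0],"spin":0},
    {"xyz":[-0.483,-0.324,0],"spin":0},
  ],
  gripper=100,
)

```text
time: 1.35
tool_pos: [468.5, 121.4, 226.5]
tcp_rot: [-3.141, -0.001, 2.755]
contact_force: [2.1, -0.2, 1.1]
grip_width: 91.6
finger_force: 0.0
```

Run:
```python
from plant import bot; from h import *
o=bot.get_obs();print(o["tool_pos"],o["tcp_rot"],o["time"],o["contact_force"])
go(o,[467.7,122.5,66],2.755)
im=bot.capture("wrist");w=bot.get_calibration("wrist");print(w)
print(proj(w,np.array([[467.7,122.5,128],[467.7,122.5,100],[471.9,236.6,128]])))
cv2.imwrite("pics/w1.png",im)
```

```text
[468.47104842 121.40735134 226.46387096] [-3.14149228e+00 -5.24668320e-04  2.75470110e+00] 1.35 [ 2.08321275 -0.21965332  1.09946963]
spin -0.0 shift [0.014 0.009 2.006] mm [  1.1   0.7 160.5]
{'vfov': 65.7773701061752, 'cx': 328.637604168034, 'cy': 199.39330145029737, 'k1': -0.027538079683406578, 'eye': array([402.68676344, 145.50186302, 385.39189566]), 'rotation': array([2.85616391e+00, 2.26396431e-03, 1.18168801e+00])}
[[333.24020821 191.9870261 ]
 [332.88515313 184.35095309]
 [462.58758688 146.2177755 ]]
```

View pics/w1.png

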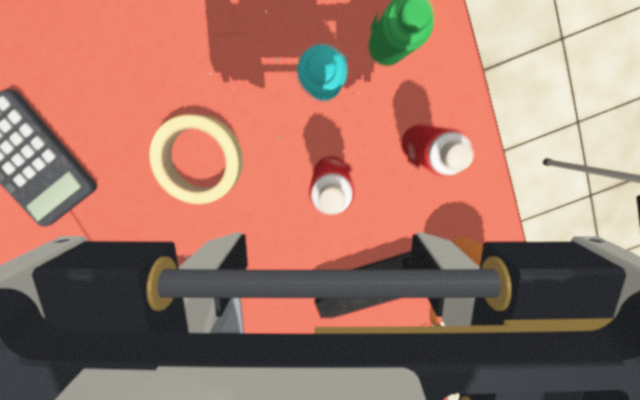

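The wrist view shows caps B at (331,196) and A at (457,153), a few pixels from prediction. I'll refine from this closer view and descend on B.

Run:
```python
from plant import bot; from h import *
o=bot.get_obs();w=bot.get_calibration("wrist");im=cv2.imread("pics/w1.png")
# cap top disc: beige-white inner disc
for n,(x,y) in dict(B=(331,196),A=(457,153)).items():
    c=im[y-25:y+25,x-25:x+25].astype(int);m=(c.min(2)>120)
    ys,xs=np.nonzero(m);b=(xs.min()+x-25,xs.max()+x-25,ys.min()+y-25,ys.max()+y-25)
    i=(c[...,2]-c[...,0]>12)&m; yy,xx=np.nonzero(i)
    uv=(np.median(xx)+x-25,np.median(yy)+y-25)
    print(n,b,uv,onz(w,uv,128),onz(w,((b[0]+b[1])/2,(b[2]+b[3])/2),105))
```

```text
B (np.int64(311), np.int64(352), np.int64(174), np.int64(215)) (np.float64(332.0), np.float64(199.0)) [473.12456061 119.14223283 128.        ] [475.1563899  118.01165251 105.        ]
A (np.int64(432), np.int64(474), np.int64(132), np.int64(176)) (np.float64(458.0), np.float64(156.0)) [478.33369026 230.81999143 128.        ] [481.60364796 234.69284567 105.        ]
```

Call:
jog_arm(
  targets=[
    {"xyz":[-0.033,0,0.25],"spin":0},
    {"xyz":[0,0,0.25],"spin":0},
    {"xyz":[0,0,0.25],"spin":0},
    {"xyz":[0,0,0.25],"spin":0},
    {"xyz":[0,0,0.25],"spin":0},
    {"xyz":[0,0,0.25],"spin":0},
    {"xyz":[0,0,0.25],"spin":0},
    {"xyz":[0,0,0.15],"spin":0},
    {"xyz":[0,0,0.1],"spin":0},
    {"xyz":[0,0,0],"spin":0},
  ],
)

```text
time: 2.65
tool_pos: [470.3, 121.9, 66.5]
tcp_rot: [-3.141, -0.001, 2.755]
contact_force: [-0.0, 0.2, 0.3]
grip_width: 92.1
finger_force: 0.0
```

Call:
jog_arm(
  targets=[
    {"xyz":[0,0,0]},
    {"xyz":[0,0,0]},
    {"xyz":[0,0,0]},
    {"xyz":[0,0,0]},
    {"xyz":[0,0,0]},
    {"xyz":[0,0,0]},
    {"xyz":[0,0,0]},
    {"xyz":[0,0,0]},
    {"xyz":[0,0,-0.1]},
    {"xyz":[0,0,-0.2]},
  ],
  gripper=0,
)

```text
invalid input
```

Call:
jog_arm(
  targets=[
    {"xyz":[0,0,0],"spin":0},
    {"xyz":[0,0,0],"spin":0},
    {"xyz":[0,0,0],"spin":0},
    {"xyz":[0,0,0],"spin":0},
    {"xyz":[0,0,0],"spin":0},
    {"xyz":[0,0,0],"spin":0},
    {"xyz":[0,0,0],"spin":0},
    {"xyz":[0,0,0],"spin":0},
    {"xyz":[0,0,-0.1],"spin":0},
    {"xyz":[0,0,-0.2],"spin":0},
  ],
  gripper=0,
)

```text
time: 3.9
tool_pos: [469.5, 121.6, 90.5]
tcp_rot: [-3.14, -0.002, 2.755]
contact_force: [-0.3, 0.0, -2.2]
grip_width: 43.7
finger_force: 29.9
```

Run:
```python
from plant import bot; from h import *
o=bot.get_obs();print(o["joint_positions"])
rb=RK-57*Y
# front of rack, in front of right bay (offset -8 along y): can centre 60 mm before front rim; foot 20 below front outer rim(114.5)
p=rb-8*Y; zt=114.5-20+66
go(o,[*(p-(27+22+30)*X)[:2],zt+60]); go(o,[*(p-(27+22+5)*X)[:2],zt])
```

```text
[ 9.53641200e-02  4.33525481e-01  1.81280481e+00 -1.54608675e-04
  8.97832318e-01 -1.08860588e+00]
spin -0.0 shift [-1.465 -3.856 -1.625] mm [-117.2 -308.5 -130. ]
spin -0.0 shift [-1.777 -3.856 -0.875] mm [-142.2 -308.5  -70. ]
```

Call:
jog_arm(
  targets=[
    {"xyz":[0,0,-0.55],"spin":0},
    {"xyz":[0,0,-0.55],"spin":0},
    {"xyz":[-0.183,-0.482,-0.525],"spin":0},
    {"xyz":[-0.183,-0.482,0],"spin":0},
    {"xyz":[-0.183,-0.482,0],"spin":0},
    {"xyz":[-0.183,-0.482,0],"spin":0},
    {"xyz":[-0.183,-0.482,0],"spin":0},
    {"xyz":[-0.183,-0.482,0],"spin":0},
    {"xyz":[-0.183,-0.482,0],"spin":0},
    {"xyz":[-0.183,-0.482,0],"spin":0},
  ],
)

```text
time: 5.15
tool_pos: [461.8, -209.2, 220.8]
tcp_rot: [3.141, -0.001, 2.755]
contact_force: [1.3, -0.3, -2.9]
grip_width: 43.5
finger_force: 29.9
```

Run:
```python
from plant import bot; from h import *
o=bot.get_obs();print(o["tool_pos"],o["tcp_rot"],o["contact_force"])
rb=RK-57*Y;p=rb-8*Y; zt=114.5-20+66
go(o,[*(p-(27+22+5)*X)[:2],zt])
w=bot.get_calibration("wrist");
im=bot.capture("wrist");cv2.imwrite("pics/w2.png",im)
```

```text
[ 461.82969218 -209.2227319   220.75807435] [ 3.14144162e+00 -9.55226832e-04  2.75465668e+00] [ 1.31122093 -0.3162859  -2.92194768]
spin -0.0 shift [-0.307  0.01   0.753] mm [-24.5   0.8  60.3]
```

View pics/w2.png

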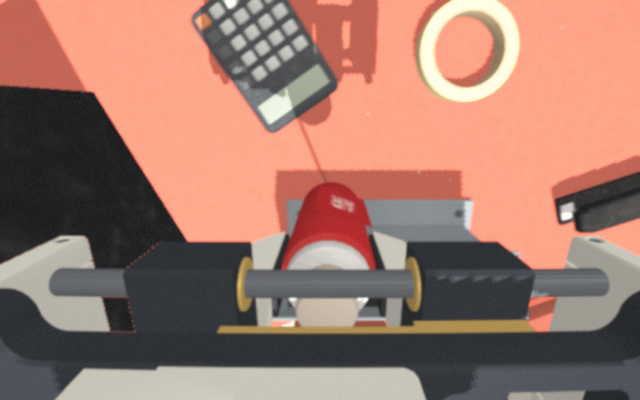

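The wrist view shows the can held upright and centred between the fingers at (330,250), with the rack base behind it. Next I'll lower it in front of the front rim and nudge.

Call:
jog_arm(
  targets=[
    {"xyz":[0,0,0.25],"spin":0},
    {"xyz":[0,0,0.25],"spin":0},
    {"xyz":[0,0,0.25],"spin":0},
    {"xyz":[-0.1,0,0],"spin":0},
    {"xyz":[-0.1,0,0],"spin":0},
    {"xyz":[-0.06,0,0],"spin":0},
    {"xyz":[-0.04,0,0],"spin":0},
    {"xyz":[-0.04,0,0],"spin":0},
    {"xyz":[-0.04,0,0],"spin":0},
    {"xyz":[0,0,0],"spin":0},
  ],
)

```text
time: 6.45
tool_pos: [490.8, -219.6, 160.7]
tcp_rot: [3.142, 0.0, 2.755]
contact_force: [0.3, 0.8, -2.9]
grip_width: 43.6
finger_force: 29.9
```

Call:
jog_arm(
  targets=[
    {"xyz":[-0.04,0,0],"spin":0},
    {"xyz":[0,0,0],"spin":0},
    {"xyz":[-0.04,0,0],"spin":0},
    {"xyz":[0,0,0],"spin":0},
    {"xyz":[-0.04,0,0],"spin":0},
    {"xyz":[0,0,0],"spin":0},
    {"xyz":[0,0,0],"spin":0},
    {"xyz":[0,0,0],"spin":0},
    {"xyz":[0,0,0],"spin":0},
    {"xyz":[0,0,0],"spin":0},
  ],
)

```text
time: 7.7
tool_pos: [498.6, -222.4, 160.4]
tcp_rot: [3.141, -0.003, 2.755]
contact_force: [-4.8, 3.2, 0.2]
grip_width: 43.6
finger_force: 30.0
```

Run:
```python
from plant import bot; from h import *
o=bot.get_obs();print(o["tool_pos"],o["contact_force"],o["moment"])
```

```text
[ 498.61106848 -222.39824457  160.43497909] [-4.83955441  3.15392797  0.1889845 ] [0.70610609 0.98457143 0.02399353]
```

Contact at about 6 N. I'll keep going slowly.

Call:
jog_arm(
  targets=[
    {"xyz":[-0.03,0,0],"spin":0},
    {"xyz":[-0.03,0,0],"spin":0},
    {"xyz":[-0.03,0,0],"spin":0},
    {"xyz":[-0.03,0,0],"spin":0},
    {"xyz":[0,0,0],"spin":0},
    {"xyz":[0,0,0],"spin":0},
    {"xyz":[0,0,0],"spin":0},
    {"xyz":[0,0,0],"spin":0},
    {"xyz":[0,0,0],"spin":0},
    {"xyz":[0,0,0],"spin":0},
  ],
)

```text
time: 8.95
tool_pos: [507.7, -226.2, 160.9]
tcp_rot: [3.141, -0.002, 2.755]
contact_force: [-4.4, 3.1, 1.7]
grip_width: 43.8
finger_force: 30.0
```

Run:
```python
from plant import bot; from h import *
o=bot.get_obs();print(o["tool_pos"],o["contact_force"],o["moment"])
im=bot.capture("wrist")[150:400,160:500];cv2.imwrite("pics/w3.png",cv2.resize(im,None,fx=2,fy=2))
```

```text
[ 507.74855879 -226.21260086  160.88241775] [-4.40131017  3.06780868  1.7277435 ] [ 0.62680994  1.14430672 -0.00260761]
```

View pics/w3.png

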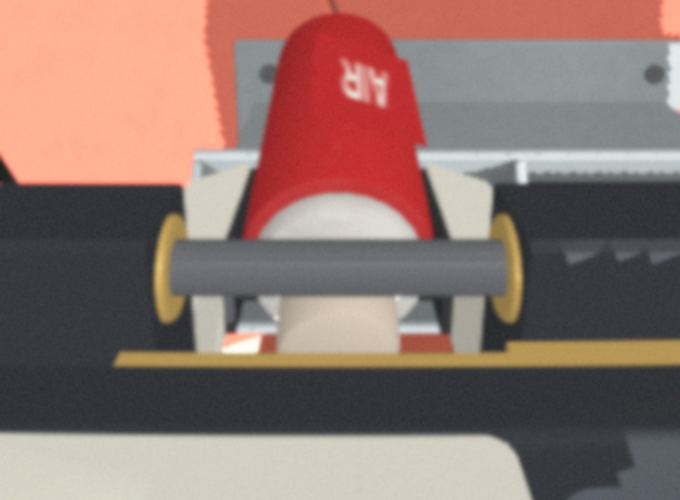

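The pivot works: the can's foot has swung toward the robot at a steady 5.5 N or so. I'll continue about 17 mm.

Call:
jog_arm(
  targets=[
    {"xyz":[-0.03,0,0],"spin":0},
    {"xyz":[-0.03,0,0],"spin":0},
    {"xyz":[-0.03,0,0],"spin":0},
    {"xyz":[-0.03,0,0],"spin":0},
    {"xyz":[-0.03,0,0],"spin":0},
    {"xyz":[-0.03,0,0],"spin":0},
    {"xyz":[-0.03,0,0],"spin":0},
    {"xyz":[0,0,0],"spin":0},
    {"xyz":[0,0,0],"spin":0},
    {"xyz":[0,0,0],"spin":0},
  ],
)

```text
time: 10.25
tool_pos: [524.0, -233.0, 160.6]
tcp_rot: [3.141, -0.0, 2.755]
contact_force: [-3.0, 2.0, -3.1]
grip_width: 43.2
finger_force: 30.0
```

Call:
jog_arm(
  targets=[
    {"xyz":[0.3,0,0],"spin":0},
    {"xyz":[0.4,0,-0.2],"spin":0},
    {"xyz":[0.3,0,-0.5],"spin":0},
    {"xyz":[0,0,-0.3],"spin":0},
    {"xyz":[0,0,0],"spin":1},
    {"xyz":[0,0,0],"spin":1},
    {"xyz":[0,0,0],"spin":1},
    {"xyz":[0,0,0],"spin":1},
    {"xyz":[0,0,0],"spin":1},
    {"xyz":[0,0,0],"spin":1},
  ],
)

```text
time: 11.5
tool_pos: [450.9, -203.9, 241.3]
tcp_rot: [3.14, 0.004, 2.151]
contact_force: [-0.4, 0.3, -2.4]
grip_width: 43.4
finger_force: 30.0
```

Call:
jog_arm(
  targets=[
    {"xyz":[0,0,0],"spin":1},
    {"xyz":[0,0,0],"spin":1},
    {"xyz":[0,0,0],"spin":1},
    {"xyz":[0,0,0],"spin":1},
    {"xyz":[0,0,0],"spin":1},
    {"xyz":[0,0,0],"spin":1},
    {"xyz":[0,0,0],"spin":1},
    {"xyz":[0,0,0],"spin":1},
    {"xyz":[0,0,0],"spin":1},
    {"xyz":[0,0,0],"spin":1},
  ],
)

```text
time: 12.75
tool_pos: [450.9, -203.9, 241.3]
tcp_rot: [3.138, 0.001, 1.151]
contact_force: [-0.5, -0.8, -2.8]
grip_width: 43.3
finger_force: 30.0
```

Call:
jog_arm(
  targets=[
    {"xyz":[0,0,0],"spin":1},
    {"xyz":[0,0,0],"spin":1},
    {"xyz":[0,0,0],"spin":1},
    {"xyz":[0,0,0],"spin":1},
    {"xyz":[0,0,0],"spin":1},
    {"xyz":[0,0,0],"spin":1},
    {"xyz":[0,0,0],"spin":1},
    {"xyz":[0,0,0],"spin":1},
    {"xyz":[0,0,0],"spin":1},
    {"xyz":[0,0,0],"spin":1},
  ],
)

```text
time: 14.0
tool_pos: [450.8, -203.8, 241.3]
tcp_rot: [3.139, -0.003, 0.151]
contact_force: [0.2, -0.7, -2.5]
grip_width: 43.1
finger_force: 30.0
```

Call:
jog_arm(
  targets=[
    {"xyz":[0,0,0],"spin":1},
    {"xyz":[0,0,0],"spin":1},
    {"xyz":[0,0,0],"spin":1},
    {"xyz":[0,0,0],"spin":1},
    {"xyz":[0,0,0],"spin":1},
    {"xyz":[0,0,0],"spin":0.4},
    {"xyz":[0,0,0],"spin":0},
    {"xyz":[0,0,0],"spin":0},
    {"xyz":[0,0,0],"spin":0},
    {"xyz":[0,0,0],"spin":0},
  ],
)

```text
time: 15.25
tool_pos: [450.0, -203.0, 240.7]
tcp_rot: [-3.142, -0.0, -0.385]
contact_force: [0.1, 0.1, -2.5]
grip_width: 43.4
finger_force: 30.0
```

Run:
```python
from plant import bot; from h import *
o=bot.get_obs();print(o["tool_pos"],o["tcp_rot"],o["contact_force"],o["moment"],o["joint_positions"])
im=np.hstack([cv2.resize(bot.capture("scene")[110:310,270:470],None,fx=2,fy=2),bot.capture("wrist")[:,140:540]]);cv2.imwrite("pics/w4.png",im)
```

```text
[ 450.0169914  -202.99282954  240.74277232] [-3.14154180e+00 -3.18754496e-04 -3.84949510e-01] [ 0.05019247  0.09962373 -2.50399299] [-0.00531754  0.27311595 -0.00276465] [-5.79202948e-01  2.73023289e-01  1.58327138e+00  1.16137893e-04
  1.28499505e+00  1.37651015e+00]
```

View pics/w4.png

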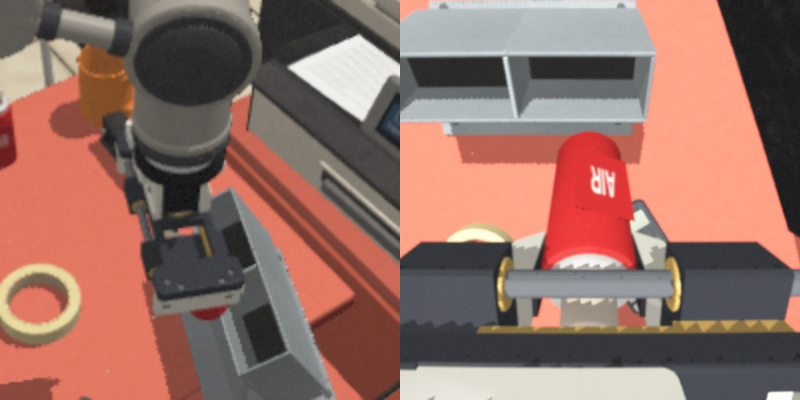

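The can is tilted with its foot toward the rack and the mouth is clearly visible. The rim corners in the wrist picture are front-right (388,121), back-right (396,53) and divider (253,118)/(253,53). I'll refine the rack pose and the tilt from these.

Run:
```python
from plant import bot; from h import *
o=bot.get_obs();w=bot.get_calibration("wrist")
mm=np.array([(388,120),(396,53),(253,118),(253,53)],float);L=np.array([(-29,-114),(29,-114),(-29,0),(29,0)],float)
c=np.cos(np.pi/6)
def f(p):
    P=np.array([[u*c,v,130+u*.5] for u,v in L])@R.from_euler("z",p[2]).as_matrix().T+[p[0],p[1],0]
    return (proj(w,P)-mm).ravel()
s=least_squares(f,[559,-178,-.387]);print(s.x,np.round(s.fun,1),"prior res",np.round(f([559.4,-177.9,-.387]),1))
g=o["tool_pos"]+[0,0,19]
t=np.linspace(0,2*np.pi,100)
for d in(15,20,25,30,35):
    a=np.radians(d);ax=np.sin(a)*X-np.cos(a)*Z;n=np.cos(a)*X+np.sin(a)*Z
    F=g+85*ax+22*(np.cos(t)[:,None]*n+np.sin(t)[:,None]*Y);q=proj(w,F);i=q[:,1].argmin();print(d,q[i],q.mean(0))
```

```text
[ 5.60696686e+02 -1.81559458e+02 -4.02270148e-01] [-1.6  0.5  1.5  1.   5.8  0.3 -5.1 -1.7] prior res [-4.4  1.5 -2.8  2.2  3.1  3.3 -9.2  2. ]
15 [328.08576499 158.7699173 ] [328.0517899  185.39637329]
20 [328.09252469 150.18838816] [328.06202426 176.54268232]
25 [328.09771441 141.7926406 ] [328.07096205 167.83167946]
30 [328.1011772  133.61578621] [328.0785059  159.28113563]
35 [328.10272734 125.69984865] [328.08453797 150.91445494]
```

```bash
sed -i 's/^RK=.*/RK=np.array([560.2,-179.7,130.]);YW=-0.394/' h.py
cat >> h.py <<'E'
def bay(side,off,s,u=0):
    "TCP for grip point on the bay axis, s above rim; side +1 left/-1 right"
    a=-.5*X+np.sqrt(.75)*Z; n=np.sqrt(.75)*X+.5*Z
    return RK+(57*side+off)*Y+s*a+u*n-19*Z
E
python3 - <<'E'
from plant import bot; from h import *
o=bot.get_obs();print(bay(-1,-5,105));go(o,bay(-1,-5,105),YW);go(o,bay(-1,-5,70),YW)
E
```

```text
[ 487.92163217 -216.79565398  201.9326674 ]
spin 0.09 shift [ 0.504 -0.022  0.485] mm [40.4 -1.8 38.8]
spin 0.09 shift [ 0.723 -0.022  0.863] mm [57.9 -1.8 69.1]
```

Call:
jog_arm(
  targets=[
    {"xyz":[0.1,-0.022,0.1],"spin":0.09},
    {"xyz":[0.1,0,0.1],"spin":0},
    {"xyz":[0.1,0,0.1],"spin":0},
    {"xyz":[0.1,0,0.1],"spin":0},
    {"xyz":[0.104,0,0.085],"spin":0},
    {"xyz":[0.031,0,0.054],"spin":0},
    {"xyz":[0.031,0,0.054],"spin":0},
    {"xyz":[0.031,0,0.054],"spin":0},
    {"xyz":[0,0,0],"spin":0},
    {"xyz":[0,0,0],"spin":0},
  ],
)

```text
time: 16.6
tool_pos: [494.7, -219.6, 189.1]
tcp_rot: [-3.142, -0.0, -0.394]
contact_force: [-0.4, -0.1, -2.9]
grip_width: 43.3
finger_force: 30.0
```

Run:
```python
from plant import bot; from h import *
o=bot.get_obs();print(o["contact_force"],o["moment"]);go(o,bay(-1,-5,90),YW)
im=bot.capture("wrist")[:300,140:540];cv2.imwrite("pics/w5.png",cv2.resize(im,None,fx=2,fy=2))
```

```text
[-0.42818082 -0.14044004 -2.93651123] [-0.01110402  0.21245999 -0.013     ]
spin -0.0 shift [0.002 0.    0.002] mm [0.2 0.  0.2]
```

View pics/w5.png

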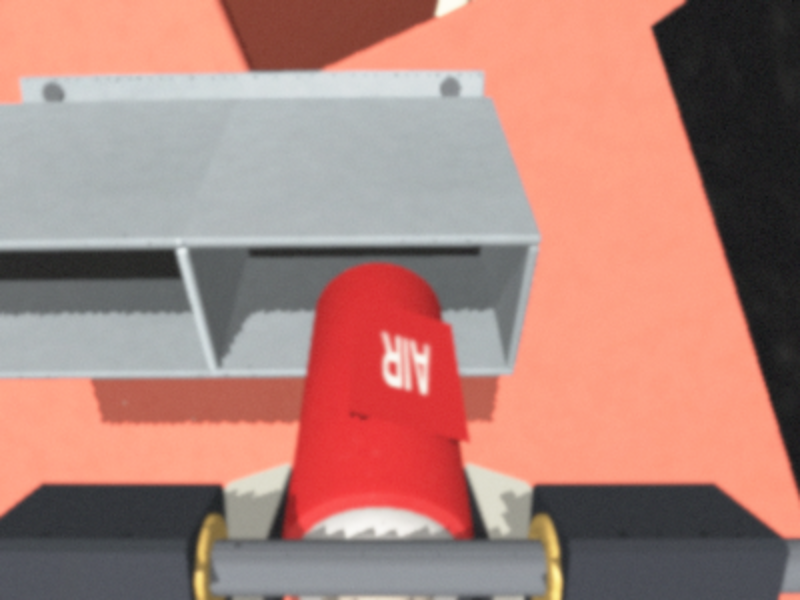

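Foot sits over the right bay's mouth. One precise refit with the clear corners: divider (230,121)/(246,186) and right (408,119)/(395,187).

Run:
```python
from plant import bot; from h import *
o=bot.get_obs();w=bot.get_calibration("wrist")
mm=np.array([(395.5,187),(408,119),(246.5,186),(230.5,121)],float);L=np.array([(-29,-114),(29,-114),(-29,0),(29,0)],float)
c=np.cos(np.pi/6)
def f(p):
    P=np.array([[u*c,v,130+u*.5] for u,v in L])@R.from_euler("z",p[2]).as_matrix().T+[p[0],p[1],0]
    return (proj(w,P)-mm).ravel()
s=least_squares(f,[559,-178,-.387]);print(s.x,np.round(s.fun,1),np.round(f([*RK[:2],YW]),1))
```

```text
[ 5.59976240e+02 -1.78996602e+02 -3.90566314e-01] [-0.9 -1.3  0.1  1.   1.   0.3 -0.1 -0.3] [-0.3 -1.4  1.1  0.8  1.6 -0.3  0.8 -1.1]
```

Call:
jog_arm(
  targets=[
    {"xyz":[0.035,0,0.061],"spin":0},
    {"xyz":[0.035,0,0.061],"spin":0},
    {"xyz":[0.035,0,0.061],"spin":0},
    {"xyz":[0.035,0,0.061],"spin":0},
    {"xyz":[0.035,0,0.061],"spin":0},
    {"xyz":[0.035,0,0.061],"spin":0},
    {"xyz":[0.035,0,0.061],"spin":0},
    {"xyz":[0.035,0,0.061],"spin":0},
    {"xyz":[0,0,0],"spin":0},
    {"xyz":[0,0,0],"spin":0},
  ],
)

```text
time: 17.9
tool_pos: [515.4, -228.2, 150.0]
tcp_rot: [-3.142, -0.0, -0.394]
contact_force: [-0.4, 0.8, -2.0]
grip_width: 43.4
finger_force: 30.0
```

Call:
jog_arm(
  targets=[
    {"xyz":[0.0063,0,0.0108],"spin":0},
    {"xyz":[0.0063,0,0.0108],"spin":0},
    {"xyz":[0.0063,0,0.0108],"spin":0},
    {"xyz":[0.0063,0,0.0108],"spin":0},
    {"xyz":[0.0063,0,0.0108],"spin":0},
    {"xyz":[0.0063,0,0.0108],"spin":0},
    {"xyz":[0.0063,0,0.0108],"spin":0},
    {"xyz":[0.0063,0,0.0108],"spin":0},
    {"xyz":[0,0,0],"spin":0},
    {"xyz":[0,0,0],"spin":0},
  ],
)

```text
time: 19.15
tool_pos: [519.1, -229.7, 142.9]
tcp_rot: [-3.141, 0.0, -0.394]
contact_force: [0.5, 1.1, -3.6]
grip_width: 43.1
finger_force: 30.0
```

Call:
jog_arm(
  targets=[
    {"xyz":[0.0063,0,0.0108],"spin":0},
    {"xyz":[0.0063,0,0.0108],"spin":0},
    {"xyz":[0.0063,0,0.0108],"spin":0},
    {"xyz":[0.0063,0,0.0108],"spin":0},
    {"xyz":[0.0063,0,0.0108],"spin":0},
    {"xyz":[0.0063,0,0.0108],"spin":0},
    {"xyz":[0.0063,0,0.0108],"spin":0},
    {"xyz":[0.0063,0,0.0108],"spin":0},
    {"xyz":[0,0,0],"spin":0},
    {"xyz":[0,0,0],"spin":0},
  ],
)

```text
time: 20.4
tool_pos: [522.6, -231.1, 135.8]
tcp_rot: [-3.141, 0.001, -0.394]
contact_force: [-3.9, 1.9, -4.0]
grip_width: 43.2
finger_force: 30.0
```

A little back-wall contact (about 4 N). I'll ease 2.5 mm toward the front while continuing down.

Call:
jog_arm(
  targets=[
    {"xyz":[-0.027,0,0.015],"spin":0},
    {"xyz":[0.0063,0,0.0108],"spin":0},
    {"xyz":[0.0063,0,0.0108],"spin":0},
    {"xyz":[0.0063,0,0.0108],"spin":0},
    {"xyz":[0.0063,0,0.0108],"spin":0},
    {"xyz":[0.0063,0,0.0108],"spin":0},
    {"xyz":[0.0063,0,0.0108],"spin":0},
    {"xyz":[0.0063,0,0.0108],"spin":0},
    {"xyz":[0,0,0],"spin":0},
    {"xyz":[0,0,0],"spin":0},
  ],
)

```text
time: 21.65
tool_pos: [524.1, -231.8, 128.8]
tcp_rot: [-3.141, -0.0, -0.394]
contact_force: [-0.1, 0.2, -3.2]
grip_width: 43.2
finger_force: 30.0
```

Run:
```python
from plant import bot; from h import *
for i in range(1):
    o=bot.get_obs();print(o["contact_force"],o["moment"],o["tool_pos"]);
for s in(30,25,20,15,10):go(o,bay(-1,-5,s),YW)
im=bot.capture("wrist");w=bot.get_calibration("wrist");cv2.imwrite("pics/w6.png",im)
```

```text
[-0.05626033  0.20101457 -3.23474957] [-0.02306453  0.27356707 -0.05898915] [ 524.12417685 -231.77637307  128.84882632]
spin -0.0 shift [-0.021  0.001 -0.102] mm [-1.7  0.1 -8.1]
spin -0.0 shift [ 0.01   0.001 -0.048] mm [ 0.8  0.1 -3.8]
spin -0.0 shift [0.042 0.001 0.007] mm [3.3 0.1 0.5]
spin -0.0 shift [0.073 0.001 0.061] mm [5.8 0.1 4.9]
spin -0.0 shift [0.104 0.001 0.115] mm [8.3 0.1 9.2]
```

Call:
jog_arm(
  targets=[
    {"xyz":[0.0063,0,0.0108],"spin":0},
    {"xyz":[0.0063,0,0.0108],"spin":0},
    {"xyz":[0.0063,0,0.0108],"spin":0},
    {"xyz":[0.0063,0,0.0108],"spin":0},
    {"xyz":[0.0063,0,0.0108],"spin":0},
    {"xyz":[0.0063,0,0.0108],"spin":0},
    {"xyz":[0.0063,0,0.0108],"spin":0},
    {"xyz":[0.0063,0,0.0108],"spin":0},
    {"xyz":[0,0,0],"spin":0},
    {"xyz":[0,0,0],"spin":0},
  ],
)

```text
time: 22.95
tool_pos: [527.8, -233.3, 122.0]
tcp_rot: [-3.142, 0.0, -0.394]
contact_force: [-0.5, 0.8, -1.8]
grip_width: 43.4
finger_force: 30.0
```

Call:
jog_arm(
  targets=[
    {"xyz":[0.0063,0,0.0108],"spin":0},
    {"xyz":[0.0063,0,0.0108],"spin":0},
    {"xyz":[0.0063,0,0.0108],"spin":0},
    {"xyz":[0.0063,0,0.0108],"spin":0},
    {"xyz":[0.0063,0,0.0108],"spin":0},
    {"xyz":[0.0063,0,0.0108],"spin":0},
    {"xyz":[0,0,0],"spin":0},
    {"xyz":[0,0,0],"spin":0},
    {"xyz":[0,0,0],"spin":0},
    {"xyz":[0,0,0],"spin":0},
  ],
)

```text
time: 24.2
tool_pos: [530.0, -234.2, 116.9]
tcp_rot: [-3.142, 0.001, -0.394]
contact_force: [-6.2, 2.8, 4.0]
grip_width: 43.4
finger_force: 30.0
```

Run:
```python
from plant import bot; from h import *
o=bot.get_obs();print(o["contact_force"],o["moment"],o["tool_pos"],o["contact_force"]@X);
```

```text
[-6.18813523  2.7779835   4.02089855] [0.35483894 1.08393074 0.0221659 ] [ 530.01374591 -234.21107211  116.94173788] -6.780432144871109
```

The can stands on the bottom: about 9 N along the axis, roughly 6 mm of cushion. I'll back off about 4 mm so only its weight rests, then let go gently.

Call:
jog_arm(
  targets=[
    {"xyz":[-0.0125,0,-0.0217],"spin":0},
    {"xyz":[-0.0125,0,-0.0217],"spin":0},
    {"xyz":[0,0,0],"spin":0},
    {"xyz":[0,0,0],"spin":0},
    {"xyz":[0,0,0],"spin":0},
    {"xyz":[0,0,0],"spin":0},
    {"xyz":[0,0,0],"spin":0},
    {"xyz":[0,0,0],"spin":0},
    {"xyz":[0,0,0],"spin":0},
    {"xyz":[0,0,0],"spin":0},
  ],
)

```text
time: 25.45
tool_pos: [528.7, -233.7, 120.1]
tcp_rot: [-3.141, 0.0, -0.394]
contact_force: [-3.8, 1.0, 0.9]
grip_width: 43.4
finger_force: 30.0
```

Run:
```python
from plant import bot; from h import *
o=bot.get_obs();F=o["contact_force"]+[0,0,2.7];print(F@(-.5*X+.866*Z),F@(.866*X+.5*Z),o["contact_force"]);go(o,bay(-1,-5,10),YW)
```

```text
5.092494481947001 -1.5581998884130228 [-3.82349725  0.95152295  0.93116005]
spin -0.0 shift [0.042 0.001 0.006] mm [3.4 0.1 0.5]
```

Call:
jog_arm(
  targets=[
    {"xyz":[-0.005,0,-0.009],"spin":0},
    {"xyz":[0,0,0],"spin":0},
    {"xyz":[0,0,0],"spin":0},
    {"xyz":[0,0,0],"spin":0},
    {"xyz":[0,0,0],"spin":0},
    {"xyz":[0,0,0],"spin":0},
    {"xyz":[0,0,0],"spin":0},
    {"xyz":[0,0,0],"spin":0},
    {"xyz":[0,0,0],"spin":0},
    {"xyz":[0,0,0],"spin":0},
  ],
  gripper=57,
)

```text
time: 26.7
tool_pos: [528.4, -233.6, 120.9]
tcp_rot: [-3.141, -0.0, -0.394]
contact_force: [0.4, -0.7, -1.1]
grip_width: 52.2
finger_force: 0.0
```

Call:
jog_arm(
  targets=[
    {"xyz":[0,0,-0.1],"spin":0},
    {"xyz":[0,0,-0.2],"spin":0},
    {"xyz":[0,0,-0.3],"spin":0},
    {"xyz":[0,0,-0.4],"spin":0},
    {"xyz":[0,0,-0.5],"spin":0},
    {"xyz":[-0.3,0,-0.4],"spin":0},
    {"xyz":[-0.4,0,0],"spin":0},
    {"xyz":[-0.4,0,0],"spin":0},
    {"xyz":[0,0,0],"spin":0},
    {"xyz":[0,0,0],"spin":0},
  ],
)

```text
time: 27.95
tool_pos: [447.8, -200.2, 274.0]
tcp_rot: [3.141, -0.002, -0.394]
contact_force: [0.2, -0.3, -0.6]
grip_width: 52.3
finger_force: 0.0
```

Run:
```python
from plant import bot; from h import *
o=bot.get_obs();print(o["contact_force"],o["tool_pos"])
im=np.hstack([cv2.resize(bot.capture("scene")[130:330,270:470],None,fx=2,fy=2),bot.capture("wrist")[:,140:540]]);cv2.imwrite("pics/w7.png",im)
```

```text
[ 0.19622278 -0.2545627  -0.62602238] [ 447.76118211 -200.15628799  274.01353249]
```

View pics/w7.png

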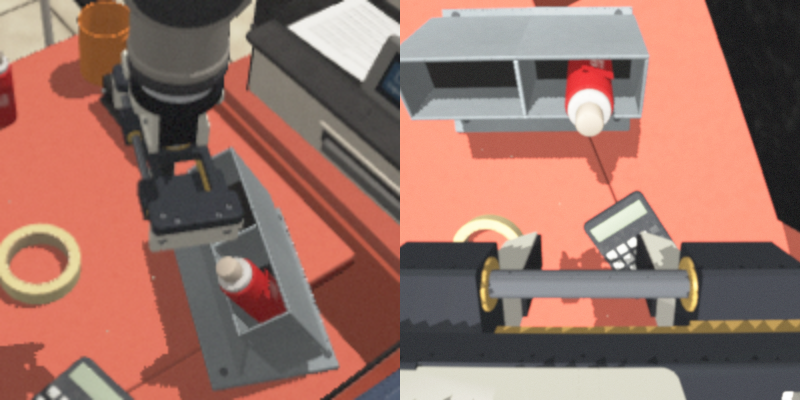

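The first can stands in the right bay and leans correctly, cap at scene (230,265) in the crop. Now can A.

```bash
python3 -c "
from plant import bot; from h import *
go(bot.get_obs(),[475.5,234.5,226])"
```

```text
spin -0.0 shift [-1.767 -5.15   0.59 ] mm [-141.4 -412.    47.2]
```

Call:
jog_arm(
  targets=[
    {"xyz":[-0.177,-0.515,0],"spin":0},
    {"xyz":[-0.177,-0.515,0],"spin":0},
    {"xyz":[-0.177,-0.515,0],"spin":0},
    {"xyz":[-0.177,-0.515,0],"spin":0},
    {"xyz":[-0.177,-0.515,0.1],"spin":0},
    {"xyz":[-0.177,-0.515,0.1],"spin":0},
    {"xyz":[-0.177,-0.515,0.1],"spin":0},
    {"xyz":[-0.177,-0.515,0.1],"spin":0},
    {"xyz":[-0.177,-0.515,0.1],"spin":0},
    {"xyz":[-0.177,-0.515,0.09],"spin":0},
  ],
  gripper=100,
)

```text
time: 29.3
tool_pos: [475.2, 236.7, 225.1]
tcp_rot: [3.141, 0.0, -0.394]
contact_force: [0.1, 0.0, -0.2]
grip_width: 91.8
finger_force: 0.0
```

Run:
```python
from plant import bot; from h import *
o=bot.get_obs();print(o["tool_pos"])
w=bot.get_calibration("wrist");im=bot.capture("wrist");c=proj(w,[475.5,234.5,128])[0];print(c,proj(w,[475.5,234.5,102]))
x,y=c.astype(int);k=im[y-28:y+28,x-28:x+28].astype(int);m=(k.min(2)>120)
n,l,st,ce=cv2.connectedComponentsWithStats(m.astype(np.uint8));i=1+st[1:,4].argmax();print(st[i],ce[i]+[x-28,y-28])
uv=(st[i][0]+(st[i][2]-1)/2+x-28,st[i][1]+(st[i][3]-1)/2+y-28);print(uv,onz(w,uv,106))
go(o,[475.5,234.5,66])
```

```text
[475.1784327  236.73786958 225.14283197]
[330.33537731 200.56998967] [[330.17460905 192.8947029 ]]
[   3    4   42   40 1339] [325.23898432 195.52277819]
(np.float64(325.5), np.float64(195.5)) [475.83465779 239.10346531 106.        ]
spin -0.0 shift [0.014 0.024 1.989] mm [  1.2   1.9 159.1]
```

Call:
jog_arm(
  targets=[
    {"xyz":[0,-0.02,0.25],"spin":0},
    {"xyz":[0,0,0.25],"spin":0},
    {"xyz":[0,0,0.25],"spin":0},
    {"xyz":[0,0,0.25],"spin":0},
    {"xyz":[0,0,0.25],"spin":0},
    {"xyz":[0,0,0.25],"spin":0},
    {"xyz":[0,0,0.25],"spin":0},
    {"xyz":[0,0,0.15],"spin":0},
    {"xyz":[0,0,0.1],"spin":0},
    {"xyz":[0,0,0],"spin":0},
  ],
)

```text
time: 30.6
tool_pos: [475.3, 236.5, 65.5]
tcp_rot: [3.141, 0.0, -0.394]
contact_force: [-0.2, 0.0, -0.1]
grip_width: 91.7
finger_force: 0.0
```

Call:
jog_arm(
  targets=[
    {"xyz":[0,0,0],"spin":0},
    {"xyz":[0,0,0],"spin":0},
    {"xyz":[0,0,0],"spin":0},
    {"xyz":[0,0,0],"spin":0},
    {"xyz":[0,0,0],"spin":0},
    {"xyz":[0,0,0],"spin":0},
    {"xyz":[0,0,0],"spin":0},
    {"xyz":[0,0,0],"spin":0},
    {"xyz":[0,0,-0.1],"spin":0},
    {"xyz":[0,0,-0.2],"spin":0},
  ],
  gripper=0,
)

```text
time: 31.85
tool_pos: [474.5, 236.2, 89.6]
tcp_rot: [3.14, 0.002, -0.394]
contact_force: [-0.1, 0.1, -3.0]
grip_width: 43.8
finger_force: 29.9
```

Run:
```python
from plant import bot; from h import *
o=bot.get_obs();print(o["tool_pos"])
p=RK+(57+8)*Y; zt=114.5-20+66
go(o,[*(p-79*X)[:2],220.5]); go(o,[*(p-54*X)[:2],zt])
```

```text
[474.54349974 236.16837464  89.59446911]
spin -0.0 shift [ 1.998  3.576 -1.636] mm [ 159.8  286.1 -130.9]
spin -0.0 shift [ 2.31   3.576 -0.886] mm [184.8 286.1 -70.9]
```

Call:
jog_arm(
  targets=[
    {"xyz":[0,0,-0.55],"spin":0},
    {"xyz":[0,0,-0.55],"spin":0},
    {"xyz":[0.25,0.447,-0.536],"spin":0},
    {"xyz":[0.25,0.447,0],"spin":0},
    {"xyz":[0.25,0.447,0],"spin":0},
    {"xyz":[0.25,0.447,0],"spin":0},
    {"xyz":[0.25,0.447,0],"spin":0},
    {"xyz":[0.25,0.447,0],"spin":0},
    {"xyz":[0.25,0.447,0],"spin":0},
    {"xyz":[0.25,0.447,0],"spin":0},
  ],
)

```text
time: 33.1
tool_pos: [512.8, -90.4, 220.9]
tcp_rot: [-3.142, 0.0, -0.394]
contact_force: [-1.5, -0.0, -2.6]
grip_width: 43.7
finger_force: 29.9
```

Run:
```python
from plant import bot; from h import *
o=bot.get_obs();print(o["tool_pos"])
p=RK+(57+8)*Y; zt=114.5-20+66
go(o,[*(p-54*X)[:2],zt])
```

```text
[512.78945724 -90.40184128 220.87292594]
spin -0.0 shift [ 0.301 -0.009  0.755] mm [24.1 -0.8 60.4]
```

Call:
jog_arm(
  targets=[
    {"xyz":[0,0,0.25],"spin":0},
    {"xyz":[0,0,0.25],"spin":0},
    {"xyz":[0,0,0.255],"spin":0},
    {"xyz":[0.1,0,0],"spin":0},
    {"xyz":[0.1,0,0],"spin":0},
    {"xyz":[0.08,0,0],"spin":0},
    {"xyz":[0.04,0,0],"spin":0},
    {"xyz":[0.03,0,0],"spin":0},
    {"xyz":[0.03,0,0],"spin":0},
    {"xyz":[0.03,0,0],"spin":0},
  ],
)

```text
time: 34.35
tool_pos: [542.1, -100.9, 160.0]
tcp_rot: [-3.141, 0.004, -0.394]
contact_force: [-5.0, 3.6, 2.0]
grip_width: 43.3
finger_force: 30.0
```

Call:
jog_arm(
  targets=[
    {"xyz":[0.03,0,0],"spin":0},
    {"xyz":[0.03,0,0],"spin":0},
    {"xyz":[0.03,0,0],"spin":0},
    {"xyz":[0.03,0,0],"spin":0},
    {"xyz":[0.03,0,0],"spin":0},
    {"xyz":[0,0,0],"spin":0},
    {"xyz":[0,0,0],"spin":0},
    {"xyz":[0,0,0],"spin":0},
    {"xyz":[0,0,0],"spin":0},
    {"xyz":[0,0,0],"spin":0},
  ],
)

```text
time: 35.6
tool_pos: [553.1, -105.5, 160.3]
tcp_rot: [-3.141, 0.004, -0.394]
contact_force: [-4.5, 2.7, 2.7]
grip_width: 43.5
finger_force: 30.0
```

Run:
```python
from plant import bot; from h import *
o=bot.get_obs();print(o["tool_pos"],o["contact_force"],o["moment"])
p=RK+(57+8)*Y
go(o,[*(p-13*X)[:2],160.5])
```

```text
[ 553.09658431 -105.48424744  160.25207476] [-4.49275949  2.72871915  2.70838868] [0.6079716  1.36481091 0.03677938]
spin -0.0 shift [ 0.276  0.01  -0.003] mm [22.   0.8 -0.2]
```

Call:
jog_arm(
  targets=[
    {"xyz":[0.0295,0,0],"spin":0},
    {"xyz":[0.0295,0,0],"spin":0},
    {"xyz":[0.0295,0,0],"spin":0},
    {"xyz":[0.0295,0,0],"spin":0},
    {"xyz":[0.0295,0,0],"spin":0},
    {"xyz":[0.0295,0,0],"spin":0},
    {"xyz":[0.0295,0,0],"spin":0},
    {"xyz":[0.0295,0,0],"spin":0},
    {"xyz":[0.0295,0,0],"spin":0},
    {"xyz":[0,0,0],"spin":0},
  ],
)

```text
time: 36.85
tool_pos: [574.1, -114.5, 159.9]
tcp_rot: [-3.141, 0.0, -0.394]
contact_force: [-3.5, 1.6, -2.1]
grip_width: 43.2
finger_force: 30.0
```

Call:
jog_arm(
  targets=[
    {"xyz":[-0.3,0,0],"spin":0},
    {"xyz":[-0.4,0,-0.2],"spin":0},
    {"xyz":[-0.3,0,-0.5],"spin":0},
    {"xyz":[0,0,-0.3],"spin":0},
    {"xyz":[0,0,0],"spin":-1},
    {"xyz":[0,0,0],"spin":-1},
    {"xyz":[0,0,0],"spin":-1},
    {"xyz":[0,0,0],"spin":-1},
    {"xyz":[0,0,0],"spin":-1},
    {"xyz":[0,0,0],"spin":-1},
  ],
)

```text
time: 38.1
tool_pos: [501.5, -84.5, 240.8]
tcp_rot: [3.139, -0.003, 0.209]
contact_force: [-0.3, 0.6, -1.7]
grip_width: 43.4
finger_force: 30.0
```

Call:
jog_arm(
  targets=[
    {"xyz":[0,0,0],"spin":-1},
    {"xyz":[0,0,0],"spin":-1},
    {"xyz":[0,0,0],"spin":-1},
    {"xyz":[0,0,0],"spin":-1},
    {"xyz":[0,0,0],"spin":-1},
    {"xyz":[0,0,0],"spin":-1},
    {"xyz":[0,0,0],"spin":-1},
    {"xyz":[0,0,0],"spin":-1},
    {"xyz":[0,0,0],"spin":-1},
    {"xyz":[0,0,0],"spin":-1},
  ],
)

```text
time: 39.35
tool_pos: [501.4, -84.5, 240.8]
tcp_rot: [3.138, 0.0, 1.209]
contact_force: [-0.2, -1.2, -1.9]
grip_width: 43.1
finger_force: 30.0
```

Call:
jog_arm(
  targets=[
    {"xyz":[0,0,0],"spin":-1},
    {"xyz":[0,0,0],"spin":-1},
    {"xyz":[0,0,0],"spin":-1},
    {"xyz":[0,0,0],"spin":-1},
    {"xyz":[0,0,0],"spin":-1},
    {"xyz":[0,0,0],"spin":-1},
    {"xyz":[0,0,0],"spin":-1},
    {"xyz":[0,0,0],"spin":-1},
    {"xyz":[0,0,0],"spin":-1},
    {"xyz":[0,0,0],"spin":-1},
  ],
)

```text
time: 40.6
tool_pos: [501.4, -84.5, 240.8]
tcp_rot: [3.14, 0.003, 2.209]
contact_force: [-0.2, 0.5, -2.7]
grip_width: 43.2
finger_force: 30.0
```

Call:
jog_arm(
  targets=[
    {"xyz":[0,0,0],"spin":-1},
    {"xyz":[0,0,0],"spin":-1},
    {"xyz":[0,0,0],"spin":-1},
    {"xyz":[0,0,0],"spin":-1},
    {"xyz":[0,0,0],"spin":-1},
    {"xyz":[0,0,0],"spin":-0.4},
    {"xyz":[0,0,0],"spin":0},
    {"xyz":[0,0,0],"spin":0},
    {"xyz":[0,0,0],"spin":0},
    {"xyz":[0,0,0],"spin":0},
  ],
)

```text
time: 41.85
tool_pos: [500.3, -83.8, 240.2]
tcp_rot: [3.142, 0.0, 2.746]
contact_force: [0.3, 1.5, -2.9]
grip_width: 43.0
finger_force: 30.0
```

Run:
```python
from plant import bot; from h import *
o=bot.get_obs();print(o["tool_pos"],o["tcp_rot"],o["moment"],o["contact_force"])
go(o,bay(1,8,90,-1.5),YW+np.pi);go(o,bay(1,8,45,-1.5),YW+np.pi)
w=bot.get_calibration("wrist");im=bot.capture("wrist")
# tilt: cap top centre / foot predictions, versus red mask extent
g=o["tool_pos"]+[0,0,19];t=np.linspace(0,2*np.pi,100)
for d in(20,25,30,35):
    a=np.radians(d);ax=np.sin(a)*X-np.cos(a)*Z;n=np.cos(a)*X+np.sin(a)*Z
    q=proj(w,g-43*ax+12*(np.cos(t)[:,None]*n+np.sin(t)[:,None]*Y));f=proj(w,g+85*ax+22*(np.cos(t)[:,None]*n+np.sin(t)[:,None]*Y))
    print(d,"cap",q.min(0),q.max(0),"foot",f.min(0),f.max(0))
cv2.imwrite("pics/w8.png",im)
col=im[:,328].astype(int);print([(r,*col[r]) for r in range(60,400,8)])
```

```text
[500.29232466 -83.81513676 240.2299599 ] [3.14152627e+00 2.29408515e-04 2.74554888e+00] [ 0.02667295  0.06168119 -0.01143393] [ 0.25395412  1.52018047 -2.91476338]
spin -0.02 shift [-0.573 -0.007  0.65 ] mm [-45.8  -0.5  52. ]
spin -0.02 shift [-0.854 -0.007  1.138] mm [-68.3  -0.5  91. ]
20 cap [296.67569542 245.87448999] [362.589084   312.51981167] foot [300.95628364 219.21709989] [357.57911843 276.2225845 ]
25 cap [296.76522399 235.54608313] [362.46099796 302.55161357] foot [300.89014438 228.7863054 ] [357.68102276 286.43815269]
30 cap [296.93522864 225.77248542] [362.25387402 292.05693715] foot [300.74404168 238.45581578] [357.87197827 296.78282205]
35 cap [297.18806854 216.67883412] [361.95493058 281.20772372] foot [300.51342596 248.22935101] [358.1424069  307.26114719]
[(60, np.int64(80), np.int64(95), np.int64(182)), (68, np.int64(79), np.int64(94), np.int64(181)), (76, np.int64(79), np.int64(94), np.int64(182)), (84, np.int64(121), np.int64(142), np.int64(249)), (92, np.int64(112), np.int64(142), np.int64(207)), (100, np.int64(227), np.int64(253), np.int64(255)), (108, np.int
[... 1185 characters left out ...]
t64(96), np.int64(94), np.int64(92)), (300, np.int64(168), np.int64(186), np.int64(198)), (308, np.int64(167), np.int64(185), np.int64(197)), (316, np.int64(166), np.int64(181), np.int64(194)), (324, np.int64(170), np.int64(179), np.int64(186)), (332, np.int64(73), np.int64(123), np.int64(149)), (340, np.int64(52), np.int64(45), np.int64(45)), (348, np.int64(51), np.int64(47), np.int64(42)), (356, np.int64(48), np.int64(45), np.int64(43)), (364, np.int64(53), np.int64(50), np.int64(49)), (372, np.int64(174), np.int64(186), np.int64(189)), (380, np.int64(175), np.int64(186), np.int64(187)), (388, np.int64(173), np.int64(185), np.int64(188)), (396, np.int64(175), np.int64(186), np.int64(187))]
```

Run:
```python
from plant import bot; from h import *
o=bot.get_obs();w=bot.get_calibration("wrist");im=cv2.imread("pics/w8.png").astype(int)
def ch(p):
    b,g,r=p
    if r-b>100: return "o"      # desk
    if r-b>45 and r>1.6*b: return "R"
    if min(p)>180: return "W"
    if r-b>12 and b>110: return "B"
    return "D" if max(p)<90 else "g"
for y in range(165,336,5):print(y,"".join(ch(im[y,x]) for x in range(256,404,3)))
g=o["tool_pos"]+[0,0,19];t=np.linspace(0,2*np.pi,100)
for d in(0,10,20,30):
    a=np.radians(d);ax=np.sin(a)*X-np.cos(a)*Z;n=np.cos(a)*X+np.sin(a)*Z
    C=lambda h,r:proj(w,g+(85-h)*ax+r*(np.cos(t)[:,None]*n+np.sin(t)[:,None]*Y))
    print(d,*[(k,np.round(C(h,r).min(0)),np.round(C(h,r).max(0))) for k,h,r in(("foot",0,22),("shoulder",100,22),("cap",128,12))])
```

```text
165 oooooooooooooooooooooooooooooooooooooooooooooooooo
170 oooooooooooooooooooooooooooooooooooooooooooooooooo
175 oooooooooooooooooooooooooooooooooooooooooooooooooo
180 oooRooRooRooooooooooRoRooooooooooooooooooooooooooo
185 oooRooooooooRooooooooooooooooRRooooooooooooooooooo
190 oooooooooooooooooooooooooooooooooooooooooooooooooo
195 ooooooRRoRoooooooooooooooooooooooooooooooooooooooo
200 oRooooRooooooooooooooooooooooooooooooooooooooooooo
205 gggggggggggggggggggggggggggggggggggWWWoooooooooooo
210 gggggggggggggggggggggggggggggggggggWWWoooooooooooo
215 gggggggggggggggggggggggggggggggggDggWWoooooooooooo
220 ggggggggggggggggggggggggggggggggggggWWoooooooooooo
225 ggggggggggggggggggggggggggggggggggggWWoooooooooooo
230 ggggggggggggggggggggggggggggggggggggWWoooooooooooo
235 gggggggBBBDDggggggggggggggggggggggggWWggBBBBoooooo
240 gBBBBBBBBgDDggggggRoooooooooooRggggggWDDBBBBBBBBBo
245 BBBBgBBBBDDDggggooRBBWWWWWWWWBBooRRRggDDgBBBBgBBBB
250 BBBBBBBBgDDDggoRBWWWWWWWWWWWWWWWWRooRgDDDBBBBBBBBB
255 BBBBBBBgDDDDRoBWWWWWWWWWWWWWWWWWWWWRoRDDDDBBBBBBBB
260 BBBBBBBDDDDoRBWWWWWWBBBBBBBBBWWWWWWWBoRDDDgBBBBBBB

[... 759 characters left out ...]
RRRRRRRRRR
335 DDDDDDDDDDDDDDDDDDDDDDDDDDDDDDDDDDDDDDDDDDDDDDDDDD
0 ('foot', array([300., 182.]), array([358., 237.])) ('shoulder', array([281., 234.]), array([378., 319.])) ('cap', array([297., 290.]), array([362., 344.]))
10 ('foot', array([301., 200.]), array([358., 256.])) ('shoulder', array([281., 225.]), array([378., 319.])) ('cap', array([297., 268.]), array([363., 330.]))
20 ('foot', array([301., 219.]), array([358., 276.])) ('shoulder', array([281., 219.]), array([378., 317.])) ('cap', array([297., 246.]), array([363., 313.]))
30 ('foot', array([301., 238.]), array([358., 297.])) ('shoulder', array([281., 214.]), array([378., 312.])) ('cap', array([297., 226.]), array([362., 292.]))
```

Run:
```python
from plant import bot; from h import *
w=bot.get_calibration("wrist")
im=cv2.imread("pics/w2.png").astype(int)
def ch(p):
    b,g,r=p
    if r-b>100: return "o"
    if r-b>45 and r>1.6*b: return "R"
    if min(p)>180: return "W"
    if r-b>12 and b>110: return "B"
    return "D" if max(p)<90 else "g"
for y in range(180,336,6):print(y,"".join(ch(im[y,x]) for x in range(271,389,3)))
o=bot.get_obs();g=o["tool_pos"]+[0,0,19];t=np.linspace(0,2*np.pi,60)
def outl(d,k,e):
    a=np.radians(d);ax=np.sin(a)*X-np.cos(a)*Z;n=np.cos(a)*X+np.sin(a)*Z
    C=lambda h,r:proj(w,g+e*X+(85+k-h)*ax+r*(np.cos(t)[:,None]*n+np.sin(t)[:,None]*Y))
    f,s,c=C(0,22),C(98,21),C(128,11)
    return np.array([min(f[:,1].min(),s[:,1].min()),s[:,0].max()-s[:,0].min(),s[:,1].max(),c[:,1].max(),c[:,0].max()-c[:,0].min()])
print("w2-like",outl(0,0,0))
for d in(10,15,20,25,30,35,40):
  for k in(0,10,20):
    for e in(0,5): print(d,k,e,np.round(outl(d,k,e)))
```

```text
180 ooooooooooooooooooRooooooooooooooooooooo
186 oooooooooooooooooooooooooooooooooooooooo
192 oooooooooooooooooooooooooooooooooooooooo
198 ooooooRRRRRRoooooooooBRRoooooooRRRRRRRRR
204 oooooggggggRoooooooooBRBRRBRoooRgggggggg
210 oooooRggggRoooooooooooooooBRooooBggggggg
216 oooooRgggRoooooooooooooooooooooooggggggg
222 oooooRgggooooooooooooooooooooooooRgggggg
228 oooooRggRooooooooooooooooooooooogggggggg
234 RBBWBggRooooooooooooooooooooooooRDgWWggg
240 WWWWgDRoooooooooRRBBBRoooooooooooDDgWWWW
246 WWWgDDoooooBBggWWWWWWWWWWBBRoooooRDDBWWW
252 WWBDDRooRBggWWWWWWWWWWWWWWWWWBooooDDgWWW
258 WWgDRooBgWWWWWWWWWWWWWWWWWWWWWWBooRDDgWW
264 WgDDooBgWWWWWWWWWBBBBWWWWWWWWWWWBooDDDBW
270 gDDDgggggggggggggggggggggggggggggggDDDgg
276 gggggggggggggggggggggggggggggggggggggggg
282 gggggggggggggggggggggggggggggggggggggggg
288 gggggggggggggggggggggggggggggggggggggggg
294 gggggggggggggggggggggggggggggggggggggggg
300 ggDDgggWWBBBBBBBBBBBBBBBBBBBBWWWWDDDDDDg
306 ggDgggDgBBBBBBBBBBBBBBBBBBBBBBWgDDDDDDDB
312 BDDggggggBBBBBBBBBBBBBBBBBBBBBggggggDDgg
318 BggWWWWggBBBBBBBBBBBBBBBBBBBBggggggggggB
324 BoooWWWWRRBBBBBB
[... 900 characters left out ...]
  55.]
25 20 0 [222.  80. 303. 292.  51.]
25 20 5 [231.  79. 312. 302.  51.]
30 0 0 [217.  91. 309. 289.  60.]
30 0 5 [227.  90. 319. 301.  59.]
30 10 0 [221.  85. 307. 288.  55.]
30 10 5 [230.  84. 316. 299.  54.]
30 20 0 [224.  80. 305. 287.  51.]
30 20 5 [232.  79. 314. 297.  51.]
35 0 0 [215.  91. 307. 278.  59.]
35 0 5 [225.  90. 317. 291.  59.]
35 10 0 [221.  85. 307. 280.  55.]
35 10 5 [230.  84. 316. 292.  54.]
35 20 0 [225.  80. 307. 282.  51.]
35 20 5 [234.  79. 315. 293.  50.]
40 0 0 [214.  91. 304. 267.  59.]
40 0 5 [224.  90. 314. 280.  58.]
40 10 0 [221.  85. 306. 273.  54.]
40 10 5 [230.  84. 315. 284.  54.]
40 20 0 [228.  80. 308. 277.  51.]
40 20 5 [236.  80. 316. 287.  50.]
```

```bash
cat >> h.py <<'E'
def foot(side,off,f,u,d,e):
    "TCP so that the foot centre lies f above the rim, u back, for tilt d and tool offset e"
    a=-.5*X+np.sqrt(.75)*Z; n=np.sqrt(.75)*X+.5*Z; t=np.radians(d)
    return RK+(57*side+off)*Y+f*a+u*n-e*X-85*(np.sin(t)*X-np.cos(t)*Z)-19*Z
E
python3 - <<'E'
from plant import bot; from h import *
o=bot.get_obs()
for f in(20,5,-10,-20):go(o,foot(1,8,f,0,24,9),YW+np.pi)
go(o,foot(1,8,5,0,30,0),YW+np.pi)
E
```

```text
spin -0.02 shift [-0.482 -0.007  0.428] mm [-38.6  -0.6  34.3]
spin -0.02 shift [-0.576 -0.007  0.591] mm [-46.1  -0.6  47.3]
spin -0.02 shift [-0.67  -0.007  0.753] mm [-53.6  -0.6  60.2]
spin -0.02 shift [-0.732 -0.007  0.861] mm [-58.6  -0.6  68.9]
spin -0.02 shift [-0.589 -0.007  0.641] mm [-47.1  -0.6  51.3]
```

Call:
jog_arm(
  targets=[
    {"xyz":[-0.096,-0.007,0.086],"spin":-0.02},
    {"xyz":[-0.096,0,0.086],"spin":0},
    {"xyz":[-0.096,0,0.086],"spin":0},
    {"xyz":[-0.096,0,0.086],"spin":0},
    {"xyz":[-0.098,0,0.084],"spin":0},
    {"xyz":[-0.047,0,0.081],"spin":0},
    {"xyz":[-0.047,0,0.082],"spin":0},
    {"xyz":[-0.025,0,0.043],"spin":0},
    {"xyz":[-0.025,0,0.043],"spin":0},
    {"xyz":[0,0,0],"spin":0},
  ],
)

```text
time: 43.15
tool_pos: [546.2, -103.5, 185.9]
tcp_rot: [3.142, -0.0, 2.748]
contact_force: [-0.1, 0.0, -1.9]
grip_width: 43.4
finger_force: 30.0
```

Run:
```python
from plant import bot; from h import *
o=bot.get_obs();print(o["contact_force"],o["moment"])
go(o,foot(1,8,-3,0,24,9),YW+np.pi)
w=bot.get_calibration("scene");im=bot.capture("scene").astype(int)
g=o["tool_pos"]+[0,0,19]
for h in (0,40,85,100):
    t=np.radians(24);print(h,proj(w,g+9*X+(85-h)*(np.sin(t)*X-np.cos(t)*Z)))
m=RK+57*Y
for u,v in((-27,-55),(27,-55),(-27,55),(27,55)):print(u,v,proj(w,m+v*Y+u*(.866*X+.5*Z)))
def ch(p):
    b,g_,r=p
    if r-b>85 and g_<70: return "R"
    if r-b>60: return "."
    if min(p)>150:return "W"
    return "D" if max(p)<60 else "g"
for y in range(196,262,2):print(y,"".join(ch(im[y,x]) for x in range(340,420,1)))
```

```text
[-0.08776879  0.02197    -1.9317158 ] [ 0.03948336  0.03035145 -0.01218902]
spin 0.0 shift [-0.001 -0.    -0.002] mm [-0.1 -0.  -0.1]
0 [[381.15774348 226.48473732]]
40 [[375.43837459 217.28293659]]
85 [[368.59869764 206.2884097 ]]
100 [[366.21674099 202.46197672]]
-27 -55 [[377.03788788 252.70161731]]
27 -55 [[398.62253947 242.38952252]]
-27 55 [[365.77173614 215.67705592]]
27 55 [[385.78993421 205.5226946 ]]
196 DDDDDDDgDDggDDDDDDDDggggggggggDDDDDDDDDgggggggggg..............................g
198 DDDDDDDDDDDDDDDDDDDDDDDDDDDDDDDgDDgDgggggggggggggg..............................
200 DDDDDDDDDDDDDDDDDDDDDDgggggggggggggggggggggggggggggggg..........................
202 DDDDDDDDDDggDDDDDDDDDDggggggggggggggggggggggggggggggggD.........................
204 DDDDgggggWWWggDDDDDDgggggggggggggggggggggggggggggggggggg........................
206 gDDDgggggWWWWgDDgggggggggggggggggggggggggggggggggggggggg........................
208 ..gDDDgggggDg.ggggggggggggggggggggggggggggggggggggggggggg.......................
210 ...gDDDDg......gDgDgggggggggggggggggggggggggggggggggggDDg.......................
212 ..
[... 1418 characters left out ...]
WgggggggggggWg......
246 ..............ggggggggggggggggggggggggggggDDDDDgggggggggggggggggggggggggggg.....
248 ...............gggggggggggggggggggggggggggggggggggggggggggggggggggggggggggg.....
250 ...............gggggggggggggggggggggggggWWggggggggggggggggggggWgggggggggggWW....
252 ................gggggggggggggggggggggWgggggggggggggggggggggggggWgggggggggggWg...
254 ................ggggggggggggggggggggggggggggggggggggggggggggggggggggggggggggWg..
256 .................gggggggggggggggggggggggggggggggggggggggggggggggWggggggggggggWW.
258 .................ggggggggggggggggggggggggggWWggggggggggggggggggggWgggggggggggWW.
260 ..................ggggggggggggggggggggWWWWWWWWWWWWWWW.RgggggggggggggggggggggggWW
```

The scene crop's red pixels put the foot at (381,226), as predicted and between the rims. I'll lower while easing toward the front.

Call:
jog_arm(
  targets=[
    {"xyz":[-0.02,0,0.0433],"spin":0},
    {"xyz":[-0.02,0,0.0433],"spin":0},
    {"xyz":[-0.02,0,0.0433],"spin":0},
    {"xyz":[-0.02,0,0.0433],"spin":0},
    {"xyz":[-0.02,0,0.0433],"spin":0},
    {"xyz":[-0.02,0,0.0433],"spin":0},
    {"xyz":[0,0,0],"spin":0},
    {"xyz":[0,0,0],"spin":0},
    {"xyz":[0,0,0],"spin":0},
    {"xyz":[0,0,0],"spin":0},
  ],
)

```text
time: 44.45
tool_pos: [555.1, -107.2, 165.4]
tcp_rot: [3.141, 0.0, 2.748]
contact_force: [0.3, -0.3, -1.9]
grip_width: 43.4
finger_force: 30.0
```

Call:
jog_arm(
  targets=[
    {"xyz":[-0.009,0,0.0217],"spin":0},
    {"xyz":[-0.009,0,0.0217],"spin":0},
    {"xyz":[-0.009,0,0.0217],"spin":0},
    {"xyz":[-0.009,0,0.0217],"spin":0},
    {"xyz":[-0.009,0,0.0217],"spin":0},
    {"xyz":[-0.009,0,0.0217],"spin":0},
    {"xyz":[-0.009,0,0.0217],"spin":0},
    {"xyz":[0,0,0],"spin":0},
    {"xyz":[0,0,0],"spin":0},
    {"xyz":[0,0,0],"spin":0},
  ],
)

```text
time: 45.7
tool_pos: [559.8, -109.1, 153.2]
tcp_rot: [3.142, 0.0, 2.748]
contact_force: [0.4, 0.3, -2.5]
grip_width: 43.2
finger_force: 30.0
```

Run:
```python
from plant import bot; from h import *
o=bot.get_obs();F=o["contact_force"]+[0,0,2.2];print(F@(-.5*X+.866*Z),F@(.866*X+.5*Z),o["moment"],o["tool_pos"])
go(o,bay(1,8,40,0),YW+np.pi)
```

```text
-0.41525852349067904 0.07437166527997269 [ 0.04682021  0.0002927  -0.0331081 ] [ 559.78940917 -109.12507291  153.20238477]
spin 0.0 shift [-0.093 -0.     0.095] mm [-7.5 -0.   7.6]
```

Call:
jog_arm(
  targets=[
    {"xyz":[-0.005,0,0.0108],"spin":0},
    {"xyz":[-0.005,0,0.0108],"spin":0},
    {"xyz":[-0.005,0,0.0108],"spin":0},
    {"xyz":[-0.005,0,0.0108],"spin":0},
    {"xyz":[-0.005,0,0.0108],"spin":0},
    {"xyz":[-0.005,0,0.0108],"spin":0},
    {"xyz":[-0.005,0,0.0108],"spin":0},
    {"xyz":[-0.005,0,0.0108],"spin":0},
    {"xyz":[0,0,0],"spin":0},
    {"xyz":[0,0,0],"spin":0},
  ],
)

```text
time: 46.95
tool_pos: [562.7, -110.3, 146.2]
tcp_rot: [3.142, -0.0, 2.748]
contact_force: [0.6, -0.4, -1.9]
grip_width: 43.1
finger_force: 30.0
```

Call:
jog_arm(
  targets=[
    {"xyz":[-0.005,0,0.0108],"spin":0},
    {"xyz":[-0.005,0,0.0108],"spin":0},
    {"xyz":[-0.005,0,0.0108],"spin":0},
    {"xyz":[-0.005,0,0.0108],"spin":0},
    {"xyz":[-0.005,0,0.0108],"spin":0},
    {"xyz":[-0.005,0,0.0108],"spin":0},
    {"xyz":[-0.005,0,0.0108],"spin":0},
    {"xyz":[-0.005,0,0.0108],"spin":0},
    {"xyz":[0,0,0],"spin":0},
    {"xyz":[0,0,0],"spin":0},
  ],
)

```text
time: 48.2
tool_pos: [565.7, -111.6, 139.3]
tcp_rot: [3.142, 0.0, 2.748]
contact_force: [0.3, -0.3, -2.1]
grip_width: 43.4
finger_force: 30.0
```

Run:
```python
from plant import bot; from h import *
o=bot.get_obs();F=o["contact_force"]+[0,0,2.2];print(F@(-.5*X+.866*Z),F@(.866*X+.5*Z),o["moment"],o["tool_pos"])
d=o["tool_pos"]-bay(1,8,0,0);print("s",d@(-.5*X+.866*Z),"u",d@(.866*X+.5*Z))
```

```text
-0.13725642244618017 0.3584586420288013 [ 0.06301605  0.01329768 -0.00850901] [ 565.69894786 -111.58226073  139.31475014]
s 35.05645105369213 u -4.090764635409727
```

Call:
jog_arm(
  targets=[
    {"xyz":[-0.0055,0,0.0108],"spin":0},
    {"xyz":[-0.0055,0,0.0108],"spin":0},
    {"xyz":[-0.0055,0,0.0108],"spin":0},
    {"xyz":[-0.0055,0,0.0108],"spin":0},
    {"xyz":[-0.0055,0,0.0108],"spin":0},
    {"xyz":[-0.0055,0,0.0108],"spin":0},
    {"xyz":[-0.0055,0,0.0108],"spin":0},
    {"xyz":[-0.0055,0,0.0108],"spin":0},
    {"xyz":[0,0,0],"spin":0},
    {"xyz":[0,0,0],"spin":0},
  ],
)

```text
time: 49.45
tool_pos: [568.9, -112.9, 132.5]
tcp_rot: [3.142, -0.0, 2.748]
contact_force: [-2.3, 1.2, 2.2]
grip_width: 43.4
finger_force: 30.0
```

Floor found: about 5 N purely along the axis. I'll ease the can 5 mm toward the front wall so it doesn't tip over on release.

Call:
jog_arm(
  targets=[
    {"xyz":[0.0108,0,0.0063],"spin":0},
    {"xyz":[0.0108,0,0.0063],"spin":0},
    {"xyz":[0.0108,0,0.0063],"spin":0},
    {"xyz":[0.0108,0,0.0063],"spin":0},
    {"xyz":[0.0108,0,0.0063],"spin":0},
    {"xyz":[0,0,0],"spin":0},
    {"xyz":[0,0,0],"spin":0},
    {"xyz":[0,0,0],"spin":0},
    {"xyz":[0,0,0],"spin":0},
    {"xyz":[0,0,0],"spin":0},
  ],
)

```text
time: 50.7
tool_pos: [565.0, -111.3, 129.9]
tcp_rot: [3.141, 0.0, 2.748]
contact_force: [0.2, -0.0, 2.7]
grip_width: 43.5
finger_force: 30.0
```

```bash
cat > st.py <<'E'
from plant import bot; from h import *
o=bot.get_obs();F=o["contact_force"]+[0,0,2.2];print("axial",F@(-.5*X+.866*Z),"n",F@(.866*X+.5*Z),o["moment"],o["tool_pos"])
d=o["tool_pos"]-bay(1,8,0,0);print("s",d@(-.5*X+.866*Z),"u",d@(.866*X+.5*Z))
E
python3 st.py
```

```text
axial 4.163163584633233 n 2.6037466028247316 [-0.09369495 -0.24554592  0.05818179] [ 565.00229454 -111.27947769  129.88087205]
s 27.26646774957789 u -9.46543955001885
```

Call:
jog_arm(
  targets=[
    {"xyz":[0.0108,0,0.0063],"spin":0},
    {"xyz":[0.0108,0,0.0063],"spin":0},
    {"xyz":[0.0108,0,0.0063],"spin":0},
    {"xyz":[0,0,0],"spin":0},
    {"xyz":[0,0,0],"spin":0},
    {"xyz":[0,0,0],"spin":0},
    {"xyz":[0,0,0],"spin":0},
    {"xyz":[0,0,0],"spin":0},
    {"xyz":[0,0,0],"spin":0},
    {"xyz":[0,0,0],"spin":0},
  ],
)

```text
time: 51.95
tool_pos: [562.5, -110.2, 128.4]
tcp_rot: [3.142, -0.0, 2.748]
contact_force: [-0.4, 0.7, 2.5]
grip_width: 43.1
finger_force: 30.0
```

```bash
python3 st.py
```

```text
axial 4.438616130883725 n 1.8108867391654093 [-0.12215779 -0.16276418  0.06867234] [ 562.52986805 -110.24997672  128.35450753]
s 27.283736768777693 u -12.547944223129036
```

Call:
jog_arm(
  targets=[
    {"xyz":[0.0108,0,0.0063],"spin":0},
    {"xyz":[0.0108,0,0.0063],"spin":0},
    {"xyz":[0.0108,0,0.0063],"spin":0},
    {"xyz":[0,0,0],"spin":0},
    {"xyz":[0,0,0],"spin":0},
    {"xyz":[0,0,0],"spin":0},
    {"xyz":[0,0,0],"spin":0},
    {"xyz":[0,0,0],"spin":0},
    {"xyz":[0,0,0],"spin":0},
    {"xyz":[0,0,0],"spin":0},
  ],
)

```text
time: 53.2
tool_pos: [560.4, -109.4, 127.0]
tcp_rot: [3.141, 0.001, 2.748]
contact_force: [1.9, -1.6, 5.5]
grip_width: 43.5
finger_force: 30.0
```

```bash
python3 st.py
```

```text
axial 5.502007364876913 n 5.867188425390408 [-0.31852496 -0.53040211  0.00515465] [ 560.38636218 -109.39526083  127.02677701]
s 27.287614642595123 u -15.210004906665212
```

Call:
jog_arm(
  targets=[
    {"xyz":[0.0108,0,0.0063],"spin":0},
    {"xyz":[0.0054,0,0.0031],"spin":0},
    {"xyz":[0,0,0],"spin":0},
    {"xyz":[0,0,0],"spin":0},
    {"xyz":[0,0,0],"spin":0},
    {"xyz":[0,0,0],"spin":0},
    {"xyz":[0,0,0],"spin":0},
    {"xyz":[0,0,0],"spin":0},
    {"xyz":[0,0,0],"spin":0},
    {"xyz":[0,0,0],"spin":0},
  ],
)

```text
time: 54.45
tool_pos: [560.3, -109.4, 127.0]
tcp_rot: [3.141, 0.004, 2.748]
contact_force: [3.3, -2.3, 6.9]
grip_width: 43.2
finger_force: 30.0
```

```bash
python3 st.py
```

```text
axial 5.937395738571393 n 7.972631582226921 [-0.41234718 -0.96883287 -0.00137807] [ 560.34602081 -109.37339847  126.99376224]
s 27.281845402033 u -15.266039207633806
```

The can lies flush on the front wall and stands on the floor. I'll relax the force slightly, then release.

Call:
jog_arm(
  targets=[
    {"xyz":[-0.0162,0,-0.0094],"spin":0},
    {"xyz":[0.0125,0,-0.0217],"spin":0},
    {"xyz":[0,0,0],"spin":0},
    {"xyz":[0,0,0],"spin":0},
    {"xyz":[0,0,0],"spin":0},
    {"xyz":[0,0,0],"spin":0},
    {"xyz":[0,0,0],"spin":0},
    {"xyz":[0,0,0],"spin":0},
    {"xyz":[0,0,0],"spin":0},
    {"xyz":[0,0,0],"spin":0},
  ],
)

```text
time: 55.7
tool_pos: [559.6, -109.1, 128.3]
tcp_rot: [3.141, 0.001, 2.748]
contact_force: [4.7, -2.6, 1.9]
grip_width: 43.3
finger_force: 30.0
```

```bash
python3 st.py
```

```text
axial 0.9261423251215384 n 6.638887932299276 [-0.46795606 -0.93269717  0.00604393] [ 559.61362977 -109.06261236  128.28416059]
s 28.797121388594263 u -15.30981406843177
```

Call:
jog_arm(
  targets=[
    {"xyz":[0,0,0],"spin":0},
    {"xyz":[0,0,0],"spin":0},
    {"xyz":[0,0,0],"spin":0},
    {"xyz":[0,0,0],"spin":0},
    {"xyz":[0,0,0],"spin":0},
    {"xyz":[0,0,0],"spin":0},
    {"xyz":[0,0,0],"spin":0},
    {"xyz":[0,0,0],"spin":0},
    {"xyz":[0,0,0],"spin":0},
    {"xyz":[0,0,0],"spin":0},
  ],
  gripper=57,
)

```text
time: 56.95
tool_pos: [559.2, -108.9, 128.6]
tcp_rot: [3.142, -0.0, 2.748]
contact_force: [-0.1, -0.1, -1.4]
grip_width: 52.0
finger_force: 0.0
```

```bash
python3 st.py
```

```text
axial 0.7024014428030837 n 0.3933110943979784 [ 0.04631373  0.01332794 -0.00602501] [ 559.23477931 -108.91227481  128.56407965]
s 29.243299099576735 u -15.522780380061292
```

Call:
jog_arm(
  targets=[
    {"xyz":[0,0,-0.1],"spin":0},
    {"xyz":[0,0,-0.2],"spin":0},
    {"xyz":[0,0,-0.3],"spin":0},
    {"xyz":[0,0,-0.4],"spin":0},
    {"xyz":[0,0,-0.5],"spin":0},
    {"xyz":[0.3,0,-0.4],"spin":0},
    {"xyz":[0.5,0,0],"spin":0},
    {"xyz":[0.5,0,0],"spin":0},
    {"xyz":[0.5,0,0],"spin":0},
    {"xyz":[0,0,0],"spin":0},
  ],
)

```text
time: 58.2
tool_pos: [424.7, -52.8, 282.3]
tcp_rot: [3.141, 0.002, 2.748]
contact_force: [-0.0, -0.7, -0.5]
grip_width: 52.4
finger_force: 0.0
```

Run:
```python
from plant import bot; from h import *
o=bot.get_obs();print(o["contact_force"],o["tool_pos"])
c=bot.get_calibration("top");im=bot.capture("top").astype(int)
c2=bot.get_calibration("scene");im2=bot.capture("scene").astype(int)
a=-.5*X+.866*Z
for sd,off,s in((-1,-5,12),(1,8,27)):
    m=RK+(57*sd+off)*Y-4.3*X-2.5*Z
    for C,I,n in((c,im,"top"),(c2,im2,"scene")):
        q=proj(C,np.array([m+(s-85+h)*a for h in(128,128-28,90,75)]));print(sd,n,[(np.round(p).astype(int).tolist(),I[int(p[1]),int(p[0])].tolist()) for p in q])
def ch(p):
    b,g_,r=p
    if r-b>50 and g_<70 and b<60: return "R"
    if r-b>60: return "."
    if min(p)>160:return "W"
    return "D" if max(p)<60 else "g"
for y in range(196,290,3):print(y,"".join(ch(im2[y,x]) for x in range(330,440,2)))
```

```text
[-0.01277509 -0.7202178  -0.46106031] [424.69308392 -52.84523524 282.28956639]
-1 top [([443, 204], [120, 126, 132]), ([442, 200], [112, 118, 123]), ([441, 198], [129, 136, 143]), ([440, 196], [169, 174, 176])]
-1 scene [([383, 262], [165, 181, 197]), ([388, 267], [123, 136, 147]), ([390, 269], [184, 191, 198]), ([393, 272], [124, 129, 135])]
1 top [([384, 184], [112, 118, 124]), ([384, 180], [152, 167, 182]), ([384, 178], [138, 150, 163]), ([385, 176], [173, 179, 182])]
1 scene [([365, 212], [164, 183, 198]), ([371, 218], [116, 129, 137]), ([373, 220], [195, 202, 209]), ([376, 223], [47, 47, 170])]
196 .gDDDDDDDDDDg.................RRR..RRR.......ggggggDggg
199 R.RDDDDDDDDDD..................RRR..RRR.......gggggggDg
202 ...RDDDDDDDD.....................RRR..RRR.......ggggggD
205 ...RRDDgggWWD.............ggg.....RRR..RRR........ggggg
208 ..R...gDgggg...........ggggggg......RRR..RRR.......gggg
211 ...R..Rgg.......gWWWWWW.ggggggg......RRR..RRR........gg
214 ................gWWgggWW.gggggggg......RRR..RRR........
217 ................ggggggWW.R.ggggggg......RRR..RRR.......
220 .........
[... 726 characters left out ...]
gggggggggggggggggggggggggggggg..........
259 .........R...RgggggggggggggWWWWgggggggggggggg..........
262 .......R.......ggggggggggggWWWWWWRgggDgggggggg.........
265 ...RR...R.R..RRggggggggggggWgggWW.RRRDgggggggg.......RR
268 .RR.R..Rg.R..R.ggggggggggggggggWWRRRRRggggggggg....RRgR
271 RR.R......R...R.gggggggggggggWWWgRRRRRRgggggggg.RRgRRRR
274 ...........R.RRRggggggggggggWgg.RRRRRRgggggggggggRRRRRR
277 ...R.....R.R.RRRRggggggggggRRRRRRRRRRRRRgggggggggRRRRRR
280 ..........R......ggggggggggggRRRRRRRRRRRRggggggggRRRRRR
283 ..........RR.RRR.gggggggggggggRRRRRRRRRRRgggggggggRRRRR
286 ...........R...R..ggggggggggggggRRRRRRRRRggggggggggRRRR
289 ...........RR..R..ggggggggggggggggRRRRggggggggggggg.RRR
```

Both caps appear where a correctly seated, leaning can puts them: scene (366,213) and (387,263), against predictions of (365,212) and (383,262). Handing in.

```bash
python3 -c "
from plant import bot
print(bot.close_job())"
```

```text
the job is handed in; nothing more can be done
None
```

I put one red can in each bay of the rack, nozzle up, standing on the bottom and let go, then handed the job in at about 58 s; no verdict came back, but the last camera check showed both cans seated where expected.

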